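# Clamp a block in the ratchet clamp, to the right tooth

## Robot

A 6-joint arm with a two-finger parallel gripper is mounted at the origin on the work surface; the furniture and walls round the work are solid. World frame = base frame: x ahead of the robot, y to its left, z up, the work surface at z = 0. Lengths are in m, angles in rad, forces in N, time in s.
With the tool pointing down it reaches from about 0.4 to 0.825 m from the base axis. Payload 7 kg.
Tool frame: the origin (TCP) lies at the very end of the fingers, on their centre line; the grasp point (between the pads) lies 19 mm behind it (grip_depth is the distance from the TCP to the grasp point, in m); z points along the fingers, y is the direction in which the jaws open and shut (so a half turn about z gives the same grasp; the last joint's range is limited). The gripper opens to 88 mm and grips with 3 to 60 N. Pads are 19 mm wide; open, the fingers measure 130 mm over their backs; the gripper's body (78 mm by 193 mm) begins 47 mm behind the grasp point.
Start: joints at [1.426, 0.359, 0.012, 0, -1.224, -0.288], TCP at [0.283, 0.613, 0.197] pointing down, gripper open.
Joint ranges: [-3.07, 3.07], [-1.43, 2.12], [-1.02, 1.25], [-3.03, 1.67], [-3.05, -0], [-3.03, 3.03]. Speed limits (rad/s): [2.39, 2.39, 3.01, 3.14, 3.14, 3.14].

## Interface

Orientations are given as [roll, pitch, yaw] about the fixed x, y, z axes, in that order (R = Rz(yaw) Ry(pitch) Rx(roll)).
In Python, from station import get_state, grab_frame, get_calibration, job_done, grip_depth gives the robot as it stands. The module is installed in compiled form; this text tells all that it offers.
- The arm moves only by the shell command python3 -m crank 'ROWS' [FORCE]. ROWS is JSON, a list of rows, each an object with "turn": the turn, a rotation vector about the tool's x, y, z each as a share of 2 pi rad, from -1 to 1, a list of three; "slide": the shift along the tool's x, y, z each as a share of 0.5 m, from -1 to 1, a list of three; "fingers": the opening, from -1 (shut) to 1 (fully open). A call has 1 to 5 rows; each row is the pose to reach, as a shift and turn from the pose commanded when the call began, along the tool's axes at that moment, turning the shorter way round; what a row does not reach only later rows make up. A row lasts 1/12 s, in which the tool goes at most 41.7 mm and 7.16 degrees, less where a joint would pass 70% of its speed; a pose out of reach is approached as far as the arm can. A call with a number of a shift or a turn outside -1 to 1 is refused whole. A call with a gripper value outside its range is refused whole. The fingers move at their own pace and stop on an object; FORCE is the grip in N (left out, the last holds). Time passes only in rows, so rows that repeat a pose let the fingers close. It gives the time, the measured TCP pose, the force and the opening at its end, in the units of the state.
- get_state(): the state, without advancing time (a new reading comes with each control period).
- grab_frame(name): name is "side" or "top"; returns the picture (420x560x3 uint8, red, green, blue); there is no depth.
- get_calibration(name): a dict with "K" (3x3 intrinsics, pixels), "dist" ([k1, k2, p1, p2, k3] as OpenCV has them; the pictures are not rectified), "pose" (4x4, takes a point from camera to world coordinates). Camera axes: x right, y up, looking along -z (the intrinsics and any distortion apply to the point x, -y, -z); pixel columns grow to the right and rows downward; lengths in m; the calibration is good to about 2 mm. A picture is of the moment at which its call begins. get_calibration takes no time and is no camera call.
- job_done(): hands the job in, once; it reports no verdict.
The state is a dict: "t": time; "q": joint angles; "qd": joint speeds; "joint_efforts": joint torques, N m; "eef_pos": TCP position; "ee_rot": TCP orientation; "force": force on the tool from outside, world axes, zero at the start; "moment": the same for the moment, N m; "width": finger opening in m.
Only numpy, scipy, OpenCV 4.12 (cv2) and the standard library are available. Lean on these libraries where they do the work, as an engineer would, in place of code of your own. Each camera call takes 0.05 s, during which the arm holds its last target.

## Task

Gently lay the small wooden block lengthwise in the bay of the bench ratchet clamp, flat on the bed between the blue stop and the black sprung pad, and wind the red knob clockwise, click by click, until the pad holds the block against the stop and the pawl has caught at a tooth that leaves the orange pointer in the green field once you have let go. The ratchet does not go back, so never let the pointer reach the red field. Leave the two rolls of tape where they are.

Things in the scene. Friction and masses are not known exactly. Their poses are not given: they have to be found in the camera images.
- clamp: Ratchet clamp, bolted to the bench: grey base plate 140 x 350 x 12 mm, its top the work bed. Origin on the underside, under the clamping axis; z up, +y along the clamping axis from jaw to stop, +x across. The plate spans x -54 to 86, y -147 to 203 mm; the wheel's upright axis is at x 22, y -85 mm; the bay lies round x 0, y 80 mm.
- stop: Blue stop head across the bed, 70 mm wide, 40 mm tall over the bed; origin under its face, axes as the clamp's. Where it stands along the bed differs each time. It floats on a boss hidden under it: a push of about 1 N slides it back by an unknown 0 to 16 mm before it bears firmly. Not to be handled; the block pushes it home.
- stop_face (a point): Middle of the stop head's face that the block comes to rest against, on the clamping axis, 18 mm above the bed (30 mm above the bench); the face looks to the clamp's -y.
- pad_face (a point): Middle of the face of the black rubber pad (40 mm wide, 26 mm tall), on the clamping axis, 18 mm above the bed; it looks to the clamp's +y. The jaw behind it and its gauge reach 61 mm above the bench. At the start the bay between pad and stop is 102 to 134 mm long and the wheel rests on a tooth; 2 to 3.6 rad of winding are needed in all.
- pad (a joint): How far the sprung pad is pushed back into the jaw, m: 0 free, 0.027 bottomed. The orange pointer shows it on the white plate on the jaw: green field 0.013 to 0.018, then yellow to 0.021, then red. Spring: 1.8 N to start, then 0.45 N per mm. It stays near 0 (under 2 mm) until the stop bears firmly; from then on each tooth adds 4.7 mm.
- knob_grip (a point): Point on the knob's upright axis in the upper part of its red grip bar, 93 mm above the bench. The bar is 52 mm long (point x axis), 14 mm thick (y axis) and stands 68 to 110 mm above the bench, over a 38 mm round foot on the wheel. It has up to 0.3 rad of free play on the wheel, of unknown phase. Winding takes up to 0.4 N m.
- block: The workpiece: a greyish brown wooden block 35 x 91 x 36 mm, about 0.06 kg, lying on the bench. Origin in the middle of its underside; y along its 91 mm length, z up.
- black_tape: Small roll of black tape lying flat, 53 mm across, 19 mm tall; origin in the middle of its underside. Leave alone.
- tape_roll: Roll of masking tape lying flat, 104 mm across, 25 mm tall; origin in the middle of its underside. Leave alone.
- wheel_top (a point): Centre of the saw-toothed ratchet wheel, on its upright axis, 46 mm above the bench; 85 mm across, 24 teeth of 15 degrees, yellow sprung pawl on the clamp's +x side. Clockwise from above drives the jaw to the stop, 18 mm per rad (4.7 mm a tooth). Whenever the knob is relaxed, load and a return spring push the wheel back on to the last caught tooth; it cannot go back further.

How it is judged:
By the outcome, as a careful person would: the job done as asked, in the order asked, and still so for the second after the job is handed in, with the robot touching nothing.
It also fails if it takes over 72 s, if anything falls off the work surface, if the arm or the gripper's body presses on something with over 40 N, if the wrist force passes 120 N, or if a joint passes its speed limit or range.

## Working session

There is one attempt and no reset: what is moved stays moved. The work goes in short steps, Python scripts to look and compute and a shell command to move; the robot and the scene stay as the last step left them, time stands still between calls to the robot, and variables do not carry over. Pictures are saved under pics/ and viewed, and the job is handed in when it is done.

```bash
mkdir -p pics; cat > h.py <<'E'
import numpy as np, cv2
from station import *
def save(name,fn):
    f=grab_frame(name); cv2.imwrite('pics/'+fn,cv2.cvtColor(f,cv2.COLOR_RGB2BGR)); return f
def ray(name,uv):
    c=get_calibration(name); K=np.array(c['K'],float); d=np.array(c['dist'],float); P=np.array(c['pose'])
    p=cv2.undistortPoints(np.array(uv,float).reshape(-1,1,2),K,d).reshape(-1,2)
    D=np.c_[p[:,0],-p[:,1],-np.ones(len(p))]@P[:3,:3].T
    return P[:3,3],D
def onz(name,uv,z):
    o,D=ray(name,uv); return o+D*((z-o[2])/D[:,2])[:,None]
def proj(name,X):
    c=get_calibration(name); K=np.array(c['K'],float); d=np.array(c['dist'],float); P=np.array(c['pose'])
    x=(np.atleast_2d(X)-P[:3,3])@P[:3,:3]; x=x*[1,-1,-1]
    return cv2.projectPoints(x,np.zeros(3),np.zeros(3),K,d)[0].reshape(-1,2)
E
python3 - <<'E'
from h import *
save('top','t0.png');save('side','s0.png')
print(get_state()); 
for n in('top','side'):print(get_calibration(n))
print(grip_depth)
E
```

```text
{'t': 0.1, 'q': array([ 1.42611992e+00,  3.59325504e-01,  1.11382980e-02, -3.18221869e-04,
       -1.22414223e+00, -2.88087891e-01]), 'qd': array([-0.00064814, -0.00188915,  0.0023121 ,  0.00059924,  0.00041232,
       -0.00125403]), 'joint_efforts': array([-1.27370287e-03, -5.84164989e+01,  2.93750650e+01,  7.01550588e+00,
        1.02000585e-02, -4.57844885e-05]), 'eef_pos': array([0.28290937, 0.61229289, 0.19640277]), 'ee_rot': array([ 3.14003772e+00, -1.48791240e-04, -4.32872531e-01]), 'force': array([ 0.35041266,  0.73051711, -0.11266542]), 'moment': array([0.00891503, 0.02639046, 0.02761143]), 'width': 0.08797656860904632}
{'K': array([[500.08840864,   0.        , 281.56100202],
       [  0.        , 500.08840864, 215.4609594 ],
       [  0.        ,   0.        ,   1.        ]]), 'dist': array([-0.17246998,  0.        ,  0.        ,  0.        ,  0.        ]), 'pose': array([[ 7.55715500e-03,  9.88933615e-01, -1.48166104e-01,
         3.27766488e-01],
       [-9.99970084e-01,  7.71815498e-03,  5.11682423e-04,
         5.56608955e-02],
       [ 1.64958891e-03,  1.48157805e-01,  9.88962357e-01,
         1.47340552e+00],
       [ 0.00000000e+00,  0.00000000e+00,  0.00000000e+00,
         1.00000000e+00]])}
{'K': array([[534.4989045 ,   0.        , 285.15717647],
       [  0.        , 534.4989045 , 205.59945737],
       [  0.        ,   0.        ,   1.        ]]), 'dist': array([-0.01302677,  0.        ,  0.        ,  0.        ,  0.        ]), 'pose': array([[ 0.46632981, -0.58845436,  0.66049827,  1.45905958],
       [ 0.88460205,  0.31355106, -0.34520275, -0.43537735],
       [-0.00396387,  0.74525646,  0.66676615,  1.0386492 ],
       [ 0.        ,  0.        ,  0.        ,  1.        ]])}
0.0188
```

View pics/t0.png

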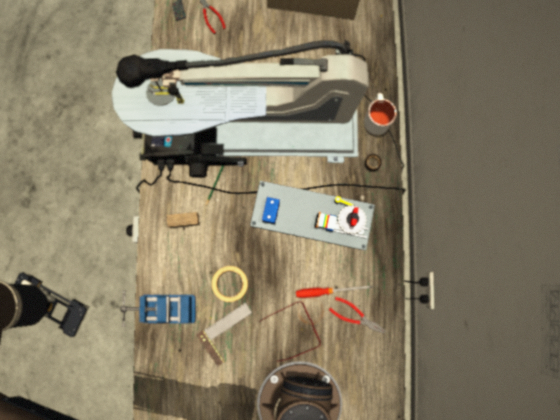

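View pics/s0.png

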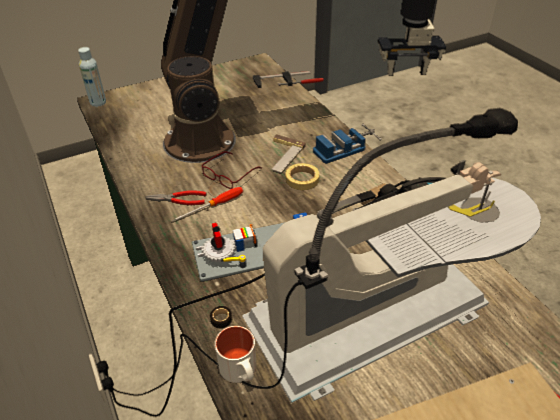

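```bash
python3 - <<'E'
from h import *
t=cv2.imread('pics/t0.png'); s=cv2.imread('pics/s0.png')
cv2.imwrite('pics/t0z.png',cv2.resize(t[170:260,240:390],None,fx=5,fy=5,interpolation=cv2.INTER_CUBIC))
cv2.imwrite('pics/t0b.png',cv2.resize(t[190:250,130:250],None,fx=6,fy=6,interpolation=cv2.INTER_CUBIC))
cv2.imwrite('pics/s0z.png',cv2.resize(s[200:290,180:330],None,fx=5,fy=5,interpolation=cv2.INTER_CUBIC))
E
```

```text
(no output)
```

View pics/t0z.png

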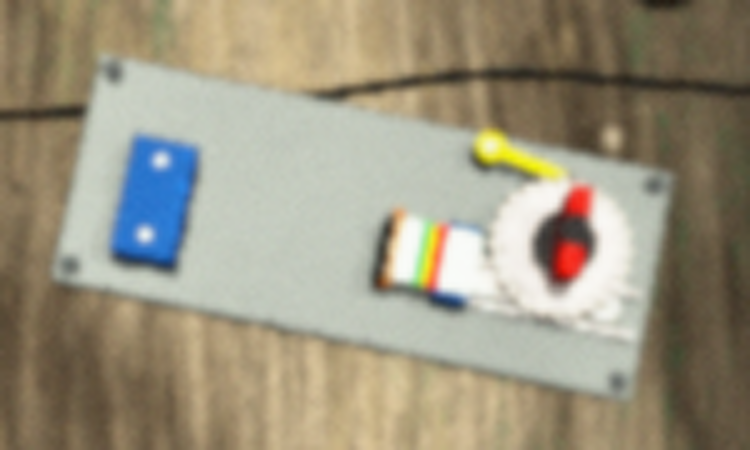

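View pics/t0b.png

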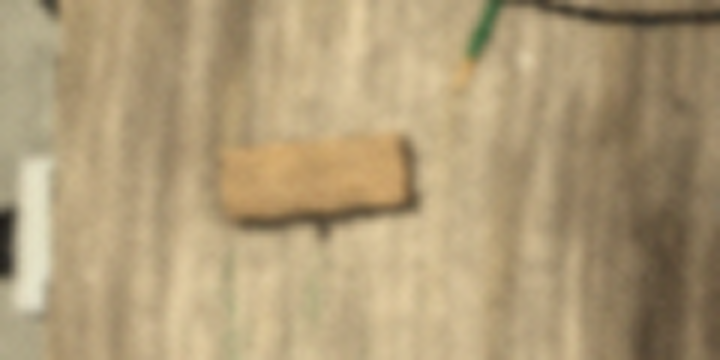

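View pics/s0z.png

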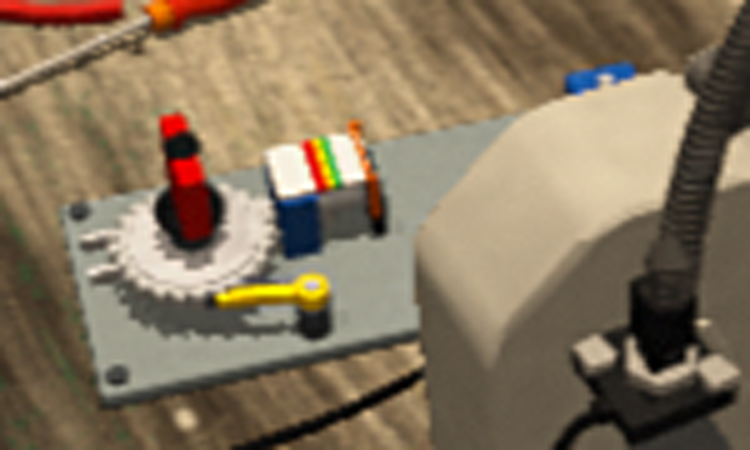

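```bash
cat > m.py <<'E'
from h import *
f=cv2.imread('pics/t0.png'); hsv=cv2.cvtColor(f,cv2.COLOR_BGR2HSV); lab=cv2.cvtColor(f,cv2.COLOR_BGR2LAB).astype(int)
H,S,V=[hsv[...,i].astype(int) for i in range(3)]
yy,xx=np.mgrid[:420,:560]
roi=(xx>240)&(xx<390)&(yy>170)&(yy<260)
# plate
m=(roi&(S<45)&(V>90)).astype(np.uint8)
m=cv2.morphologyEx(m,cv2.MORPH_CLOSE,np.ones((5,5)))
n,l,st,c=cv2.connectedComponentsWithStats(m); k=1+st[1:,4].argmax()
cs,_=cv2.findContours((l==k).astype(np.uint8),cv2.RETR_EXTERNAL,cv2.CHAIN_APPROX_NONE)
hull=cv2.convexHull(max(cs,key=len)); W=onz('top',hull.reshape(-1,2),0.012)
r=cv2.minAreaRect((W[:,:2]*1000).astype(np.float32)); print('plate rect mm',r, cv2.boxPoints(r))
def comp(mask,z,name):
    n,l,st,c=cv2.connectedComponentsWithStats(mask.astype(np.uint8)); k=1+st[1:,4].argmax()
    ys,xs=np.where(l==k); W=onz('top',np.c_[xs,ys],z)
    cs,_=cv2.findContours((l==k).astype(np.uint8),cv2.RETR_EXTERNAL,cv2.CHAIN_APPROX_NONE)
    Wc=onz('top',cs[0].reshape(-1,2),z); r=cv2.minAreaRect((Wc[:,:2]*1000).astype(np.float32))
    print(name,c[k],st[k],'centroid',W.mean(0).round(4),'rect',np.round(r[0],1),np.round(r[1],1),round(r[2],1))
    return Wc
comp(roi&(H>100)&(H<125)&(S>130)&(xx<290),0.052,'stop top')
red=roi&((H<8)|(H>172))&(S>150)&(xx>330)
ys,xs=np.where(red); W=onz('top',np.c_[xs,ys],0.110)[:,:2]; print('knob',W.mean(0),xs.mean(),ys.mean()); u,s,v=np.linalg.svd(W-W.mean(0)); p=(W-W.mean(0))@v[0]; print(v[0],np.ptp(p),np.ptp((W-W.mean(0))@v[1]))
b=(xx>155)&(xx<210)&(yy>205)&(yy<232)
bm=b&(S>95)&(V>120); cv2.imwrite('pics/bm.png',cv2.resize((bm[195:245,140:225]*255).astype(np.uint8),None,fx=6,fy=6))
comp(bm,0.036,'block')
E
python3 m.py
```

```text
plate rect mm ((550.006591796875, -35.95317077636719), (353.612548828125, 142.34255981445312), 78.50039672851562) [[ 445.01572 -195.02147]
 [ 584.5009  -223.39905]
 [ 654.99744  123.11513]
 [ 515.51227  151.4927 ]]
stop top [270.49637681 210.16304348] [263 198  16  25 276] centroid [0.5559 0.0869 0.052 ] rect [556.5  87. ] [37.2 69.1] 79.0
knob [ 0.52724667 -0.14449441] 353.66153846153844 217.73846153846154
[-0.97651038  0.21547037] 0.05030795486757258 0.016843153457017982
block [181.85964912 218.839599  ] [166 212  33  15 399] centroid [0.5309 0.3463 0.036 ] rect [530.4 345.9] [39.3 95.1] 2.9
```

View pics/bm.png

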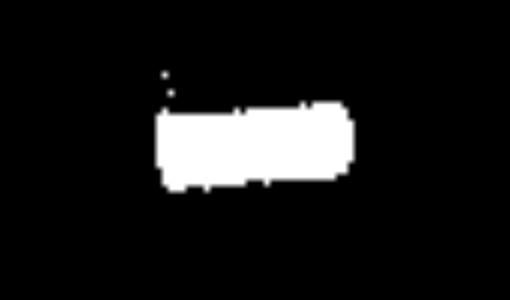

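```bash
cat > m2.py <<'E'
from h import *
C=np.array([550.0,-36.0])/1000; psi=-np.radians(11.5)
X=np.array([np.cos(psi),np.sin(psi)]);Y=np.array([-np.sin(psi),np.cos(psi)])
O=C-.016*X-.028*Y
def toc(p): d=np.asarray(p)[...,:2]-O; return np.stack([d@X,d@Y],-1)*1000
def w(x,y,z): return np.r_[O+X*x/1000+Y*y/1000,z/1000]
if __name__=='__main__':
    print('O',O,'wheel',w(22,-85,46))
    f=cv2.imread('pics/t0.png')
    pts=[w(*p) for p in [(22,-85,110),(22,-85,46),(-54,-147,12),(86,-147,12),(86,203,12),(-54,203,12),(0,0,61)]]
    for n in('top','side'): print(n,proj(n,pts).round(1).tolist())
    z=lambda u,v:(240+(u-2)/5,170+(v-2)/5)
    for nm,uv,h in [('padtopR',(390,212),43),('padtopL',(377,287),43),('orangeA',(400,212),61),('orangeB',(392,287),61),('green/yel',(433,225),61),('stop r-t',(197,146),52),('stop r-b',(178,266),52),('stop l-t',(137,137),52),('stop l-b',(113,255),52),('wheel',(562,250),46),('knob tipt',(581,186),110),('knob tipb',(567,283),110),('pawlpivot',(490,148),46)]:
        P=onz('top',[z(*uv)],h/1000)[0]; print(nm,P.round(4),toc(P).round(1))
    zs=lambda u,v:(180+(u-2)/5,200+(v-2)/5)
    for nm,uv,h in [('wheel side',(190,247),46),('knob top',(182,135),110),('stop pt',(600,78),52),('orange',(355,128),61)]:
        P=onz('side',[zs(*uv)],h/1000)[0]; print('S',nm,P.round(4),toc(P).round(1))
    for r in (165,155): print(onz('top',[(200,r),(300,r)],.07).round(3).tolist())
E
python3 m2.py
```

```text
O [ 0.5287389 -0.060248 ] wheel [ 0.53335097 -0.1479277   0.046     ]
top [[354.9, 215.6], [351.6, 218.8], [365.7, 249.8], [374.3, 203.9], [259.5, 180.0], [249.4, 225.4], [321.9, 219.5]]
side [[215.3, 228.6], [217.6, 246.4], [190.6, 240.3], [199.3, 278.7], [331.1, 249.8], [314.1, 215.2], [247.6, 229.9]]
padtopR [ 0.553  -0.0494  0.043 ] [21.6 15.4]
padtopL [ 0.5092 -0.0418  0.043 ] [-22.9  14.2]
orangeA [ 0.5502 -0.0539  0.061 ] [19.8 10.5]
orangeB [ 0.5069 -0.0491  0.061 ] [-23.6   6.5]
green/yel [ 0.5429 -0.0728  0.061 ] [16.3 -9.4]
stop r-t [0.5893 0.0627 0.052 ] [ 34.9 132.6]
stop r-b [0.5193 0.073  0.052 ] [-35.8 128.7]
stop l-t [0.5944 0.0974 0.052 ] [ 32.9 167.6]
stop l-b [0.5254 0.1104 0.052 ] [-37.3 166.5]
wheel [ 0.5311 -0.149   0.046 ] [ 20.  -86.5]
knob tipt [ 0.5579 -0.1509  0.11  ] [ 46.7 -83. ]
knob tipb [ 0.5036 -0.1423  0.11  ] [ -8.3 -85.4]
pawlpivot [ 0.5907 -0.1077  0.046 ] [ 70.2 -34.1]
S wheel side [ 0.5417 -0.1514  0.046 ] [ 30.9 -86.8]
S knob top [ 0.5275 -0.1438  0.11  ] [ 15.4 -82.1]
S stop pt [0.5347 0.0918 0.052 ] [-24.5 150.2]
S orange [ 0.5163 -0.0458  0.061 ] [-15.1  11.7]
[[0.684, 0.293, 0.07], [0.686, 0.003, 0.07]]
[[0.714, 0.294, 0.07], [0.716, 0.003, 0.07]]
```

```bash
cat > go.py <<'E'
import sys
from h import *
from scipy.spatial.transform import Rotation as R
s=get_state(); 
# usage go.py x y z yaw (absolute)
x,y,z,yaw=map(float,sys.argv[1:5])
R0=R.from_euler('xyz',s['ee_rot']); d=np.array([x,y,z])-s['eef_pos']
R1=R.from_euler('xyz',[np.pi,0,yaw])
print('slide',(R0.inv().apply(d)/.5).round(4).tolist(),'turn',((R0.inv()*R1).as_rotvec()/2/np.pi).round(4).tolist(),'rows',np.linalg.norm(d)/.0417,np.linalg.norm((R0.inv()*R1).as_rotvec())/.125,'t',s['t'])
E
python3 go.py .5304 .3459 .10 -1.52
```

```text
slide [0.6728, 0.2757, 0.1933] turn [0.0002, -0.0002, 0.173] rows 9.021067516712565 8.697026900527124 t 0.1
```

```bash
r() { :; }; python3 -m crank '[{"slide":[0.6728,0.2757,0.1933],"turn":[0,0,0.173],"fingers":1},{"slide":[0.6728,0.2757,0.1933],"turn":[0,0,0.173],"fingers":1},{"slide":[0.6728,0.2757,0.1933],"turn":[0,0,0.173],"fingers":1},{"slide":[0.6728,0.2757,0.1933],"turn":[0,0,0.173],"fingers":1},{"slide":[0.6728,0.2757,0.1933],"turn":[0,0,0.173],"fingers":1}]'; python3 go.py .5304 .3459 .10 -1.52
```

```text
t: 0.52
eef_pos: [0.4209, 0.4637, 0.143]
ee_rot: [3.141, -0.0, -1.063]
force: [1.0, 0.3, -0.2]
width: 0.0874
slide [0.3122, -0.077, 0.086] turn [0.0001, -0.0, 0.0727] rows 3.9915914739444442 3.6529284537403752 t 0.5167
```

```bash
python3 -m crank '[{"slide":[0.30,-0.075,0.083],"turn":[0,0,0.071],"fingers":1},{"slide":[0.30,-0.075,0.083],"turn":[0,0,0.071],"fingers":1},{"slide":[0.30,-0.075,0.083],"turn":[0,0,0.071],"fingers":1},{"slide":[0.30,-0.075,0.083],"turn":[0,0,0.071],"fingers":1},{"slide":[0.30,-0.075,0.083],"turn":[0,0,0.071],"fingers":1}]'; python3 -m crank '[{"slide":[0,0,0],"turn":[0,0,0],"fingers":1},{"slide":[0,0,0],"turn":[0,0,0],"fingers":1}]';python3 go.py .5304 .3459 .010 -1.52
```

```text
t: 0.93
eef_pos: [0.5283, 0.3475, 0.0994]
ee_rot: [3.138, -0.003, -1.513]
force: [-0.2, -0.0, -0.2]
width: 0.0875
t: 1.1
eef_pos: [0.5266, 0.3528, 0.102]
ee_rot: [3.141, -0.0, -1.504]
force: [-0.5, 0.3, -0.0]
width: 0.0875
slide [0.0141, -0.0067, 0.1839] turn [0.0001, -0.0001, 0.0025] rows 2.213340379812349 0.12733336336107723 t 1.1
```

```bash
python3 -m crank '[{"slide":[0.014,-0.007,0.06],"turn":[0,0,0.0025],"fingers":1},{"slide":[0.014,-0.007,0.12],"turn":[0,0,0.0025],"fingers":1},{"slide":[0.014,-0.007,0.16],"turn":[0,0,0.0025],"fingers":1},{"slide":[0.014,-0.007,0.182],"turn":[0,0,0.0025],"fingers":0.5},{"slide":[0.014,-0.007,0.182],"turn":[0,0,0.0025],"fingers":0.2}]' 10;python3 go.py .5304 .3459 .010 -1.52
```

```text
t: 1.52
eef_pos: [0.5251, 0.3457, 0.0091]
ee_rot: [3.135, -0.004, -1.518]
force: [-13.0, -0.1, 1.3]
width: 0.0794
slide [0.0002, -0.0106, -0.0018] turn [0.0011, -0.0006, 0.0004] rows 0.1292980112215004 0.06599570757607402 t 1.5167
```

```bash
python3 - <<'E'
from h import *
t=save('top','t1.png')
b=cv2.imread('pics/t1.png'); cv2.imwrite('pics/t1z.png',cv2.resize(b[130:280,110:280],None,fx=4,fy=4,interpolation=cv2.INTER_CUBIC))
save('side','s1.png'); s=get_state(); print(s['force'],s['moment'],s['eef_pos'],s['width'],s['qd'])
E
```

```text
[-14.91322968  -1.10892348   0.39571808] [-0.12375276  3.92518477 -0.10511667] [0.52547911 0.3458307  0.00979877] 0.07190856750236546 [-0.0006232  -0.00328634  0.00404433  0.0014981  -0.00347538  0.00265228]
```

View pics/t1z.png

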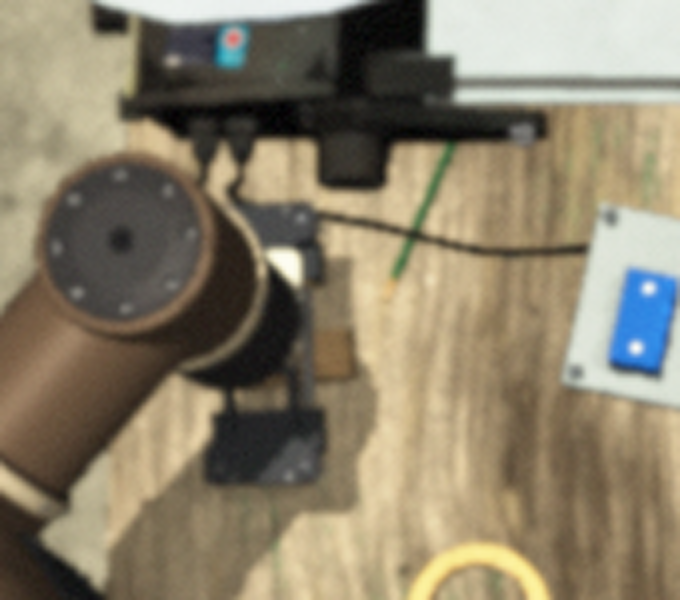

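View pics/s1.png

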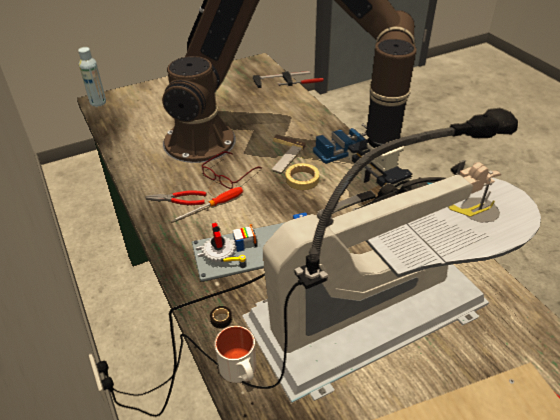

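```bash
python3 -m crank '[{"slide":[0,0.026,0],"turn":[0,0,0],"fingers":0.65},{"slide":[0,0.026,0],"turn":[0,0,0],"fingers":0.65}]' 10;python3 go.py .5304 .3459 .010 -1.52
```

```text
t: 1.78
eef_pos: [0.5151, 0.3467, 0.0114]
ee_rot: [3.141, -0.0, -1.517]
force: [-1.3, -0.6, 0.1]
width: 0.0722
slide [0.0033, -0.0305, 0.0028] turn [0.0001, -0.0, 0.0005] rows 0.36952395440156144 0.026738597939143276 t 1.7833
```

```bash
python3 -m crank '[{"slide":[0,0,0.002],"turn":[0,0,0],"fingers":0.2},{"slide":[0,0,0.002],"turn":[0,0,0],"fingers":-0.1},{"slide":[0,0,0.002],"turn":[0,0,0],"fingers":-0.3},{"slide":[0,0,0.002],"turn":[0,0,0],"fingers":-0.5},{"slide":[0,0,0.002],"turn":[0,0,0],"fingers":-0.6}]' 12;python3 -m crank '[{"slide":[0,0,0],"turn":[0,0,0],"fingers":-0.6},{"slide":[0,0,0],"turn":[0,0,0],"fingers":-0.6},{"slide":[0,0,0],"turn":[0,0,0],"fingers":-0.6}]' 12
```

```text
t: 2.2
eef_pos: [0.5178, 0.3457, 0.0103]
ee_rot: [-3.141, 0.0, -1.52]
force: [0.9, 0.3, -0.8]
width: 0.0445
t: 2.45
eef_pos: [0.5176, 0.3455, 0.0102]
ee_rot: [3.142, -0.0, -1.52]
force: [0.1, -0.2, 0.1]
width: 0.0248
```

```bash
python3 -m crank '[{"slide":[0,0,0],"turn":[0,0,0],"fingers":-0.6}]'; python3 - <<'E'
from h import *
save('top','t2.png')
b=cv2.imread('pics/t2.png'); cv2.imwrite('pics/t2z.png',cv2.resize(b[170:260,130:250],None,fx=6,fy=6,interpolation=cv2.INTER_CUBIC))
E
```

```text
t: 2.53
eef_pos: [0.5176, 0.3455, 0.0102]
ee_rot: [3.142, -0.0, -1.52]
force: [-0.0, 0.9, 0.3]
width: 0.02
```

View pics/t2z.png

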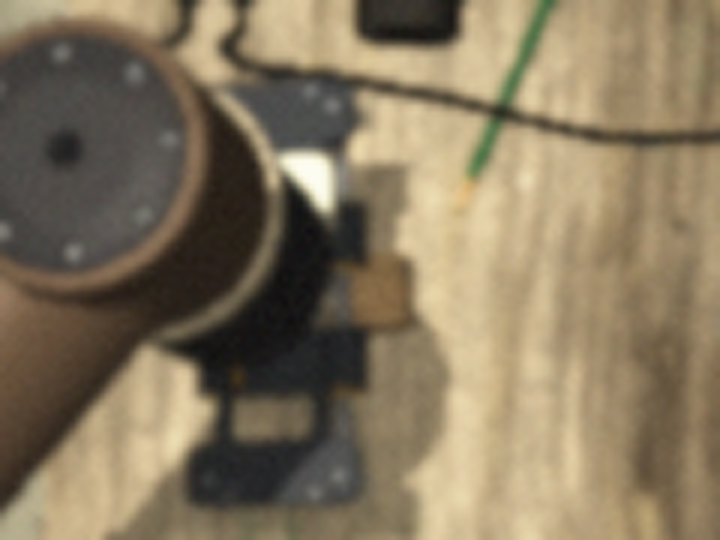

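```bash
python3 -m crank '[{"slide":[0,0,0],"turn":[0,0,0],"fingers":-0.6},{"slide":[0,0,0],"turn":[0,0,0],"fingers":-0.6},{"slide":[0,0,0],"turn":[0,0,0],"fingers":-0.6}]' 12; python3 - <<'E'
from h import *
s=get_state(); print(s['force'],s['moment'])
save('top','t3.png')
b=cv2.imread('pics/t3.png'); cv2.imwrite('pics/t3z.png',cv2.resize(b[170:260,130:250],None,fx=6,fy=6,interpolation=cv2.INTER_CUBIC))
for p in [(.5476,.3455,.01),(.5476,.3,.01),(.513,.3,.036),(.548,.3,.036)]: print((proj('top',p)[0]-[130,170])*6)
E
```

```text
t: 2.83
eef_pos: [0.5175, 0.3456, 0.0103]
ee_rot: [-3.142, 0.0, -1.52]
force: [-0.8, -0.3, -0.0]
width: 0.0172
[-0.81163759 -0.27789332 -0.04510007] [0.10362064 0.01247198 0.0317807 ]
[324.03300888 267.07963475]
[414.73617771 267.77747687]
[403.89735743 330.24247378]
[406.18956899 258.96790954]
```

View pics/t3z.png

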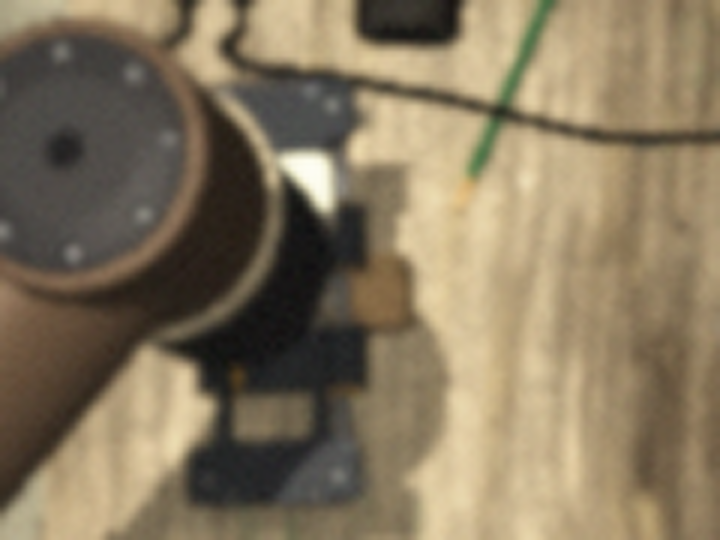

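```bash
python3 -m crank '[{"slide":[0,0,0],"turn":[0,0,0],"fingers":0.8},{"slide":[0,0,0],"turn":[0,0,0],"fingers":0.8},{"slide":[0,0,0],"turn":[0,0,0],"fingers":0.8},{"slide":[0,0,0],"turn":[0,0,0],"fingers":0.8},{"slide":[0,0,0],"turn":[0,0,0],"fingers":0.8}]' 12;  python3 -m crank '[{"slide":[0,0,-0.06],"turn":[0,0,0],"fingers":0.8},{"slide":[0,0.0,-0.12],"turn":[0,0,0],"fingers":0.8},{"slide":[0,0.1,-0.18],"turn":[0,0,0],"fingers":0.8},{"slide":[0,0.2,-0.24],"turn":[0,0,0],"fingers":0.8},{"slide":[0,0.28,-0.24],"turn":[0,0,0],"fingers":0.8}]';python3 - <<'E'
from h import *
save('top','t4.png');save('side','s4.png')
b=cv2.imread('pics/t4.png'); cv2.imwrite('pics/t4z.png',cv2.resize(b[150:270,120:260],None,fx=5,fy=5,interpolation=cv2.INTER_CUBIC))
E
```

```text
t: 3.3
eef_pos: [0.5175, 0.3456, 0.0102]
ee_rot: [3.142, -0.0, -1.52]
force: [0.0, 1.0, -1.0]
width: 0.0456
t: 3.72
eef_pos: [0.4061, 0.3406, 0.1255]
ee_rot: [-3.139, 0.002, -1.521]
force: [-1.5, 1.6, 1.2]
width: 0.0764
```

View pics/t4z.png

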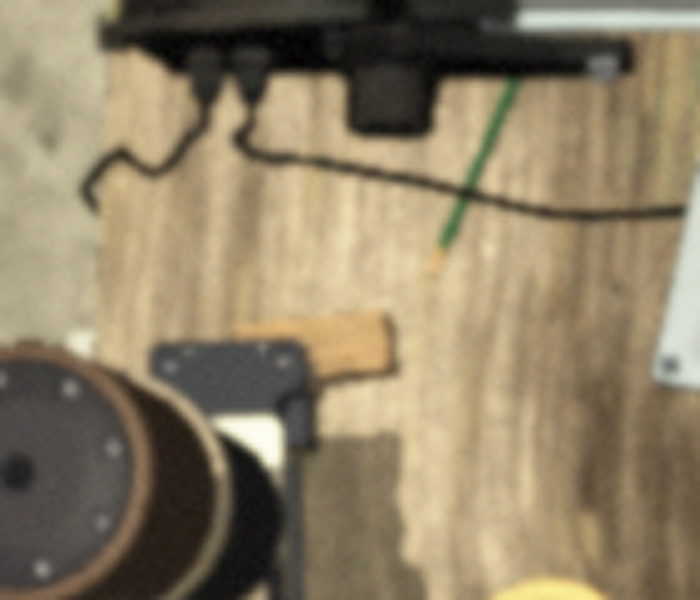

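```bash
python3 - <<'E'
from h import *
b=cv2.imread('pics/t0.png'); 
for i,(y0,y1,x0,x1) in enumerate([(160,300,130,330),(250,400,130,330),(150,300,230,410),(260,410,250,420)]):
    z=cv2.resize(b[y0:y1,x0:x1],None,fx=4,fy=4,interpolation=cv2.INTER_CUBIC); cv2.imwrite(f'pics/q{i}.png',cv2.convertScaleAbs(z,alpha=1.3))
E
```

```text
(no output)
```

View pics/q0.png

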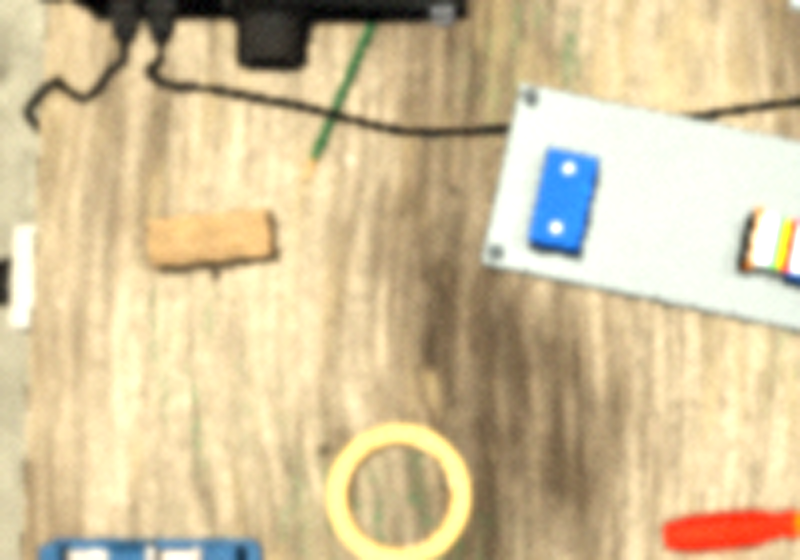

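View pics/q1.png

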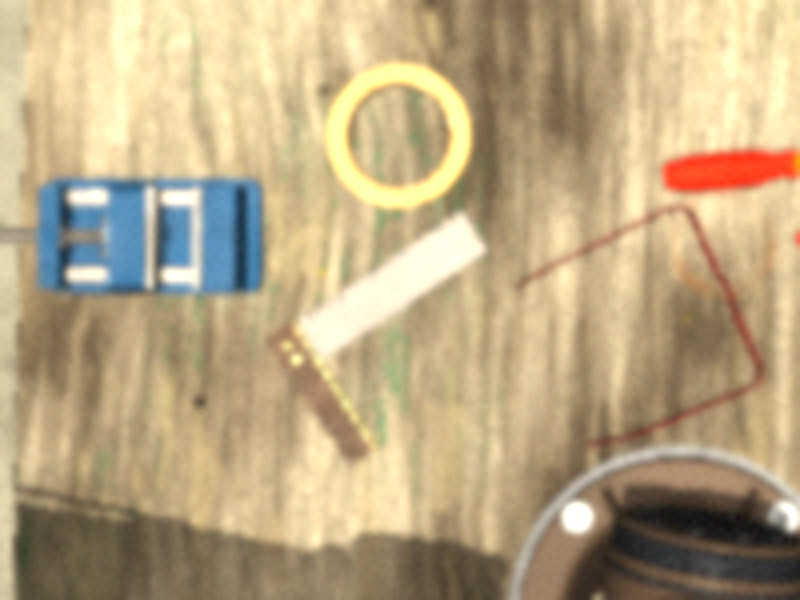

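View pics/q2.png

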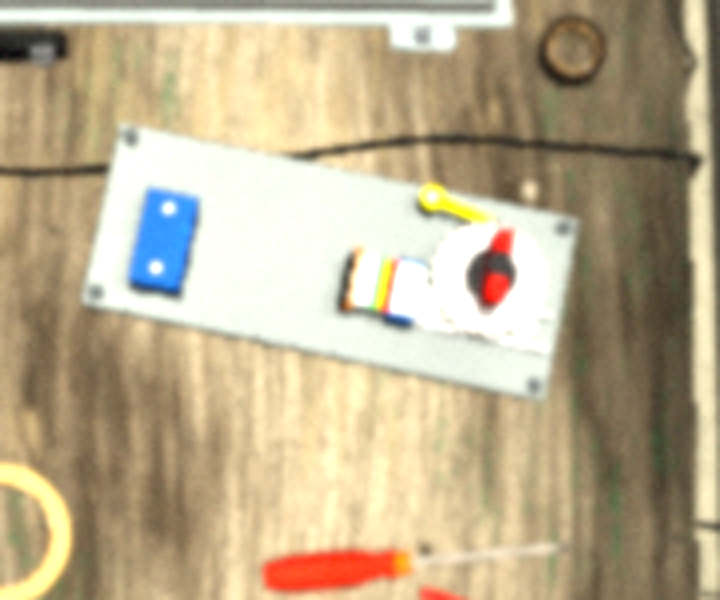

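View pics/s4.png

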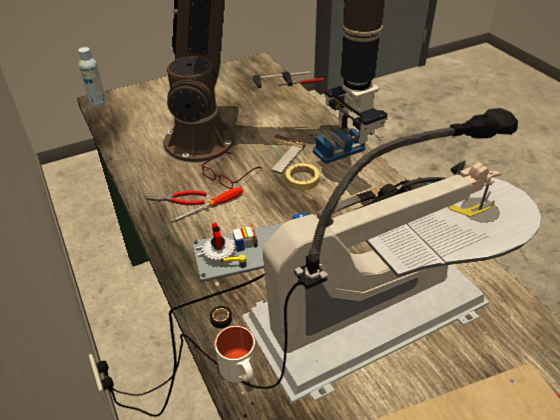

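```bash
python3 - <<'E'
from h import *
s=get_state();print(s['eef_pos'],s['width'])
e=s['eef_pos']
b=cv2.imread('pics/s4.png');b=cv2.resize(b[70:190,300:420],None,fx=5,fy=5,interpolation=cv2.INTER_CUBIC)
for dx,dz,c in [(0,0,(0,0,255)),(.04,0,(0,255,0)),(-.04,0,(255,0,0)),(.097,.066,(0,255,255)),(-.097,.066,(255,255,0)),(0,.066,(255,0,255))]:
    p=(proj('side',e+[dx,0,dz])[0]-[300,70])*5+2; cv2.circle(b,tuple(int(v) for v in p),4,c,-1)
cv2.imwrite('pics/s4z.png',b)
p0=cv2.imread('pics/t0.png')[190:250,150:220];p4=cv2.imread('pics/t4.png')[190:250,150:220]
cv2.imwrite('pics/cmp.png',cv2.resize(np.hstack([p0,p4]),None,fx=5,fy=5,interpolation=cv2.INTER_NEAREST))
E
```

```text
[0.40255898 0.34007396 0.1259076 ] 0.0785319814763245
```

View pics/s4z.png

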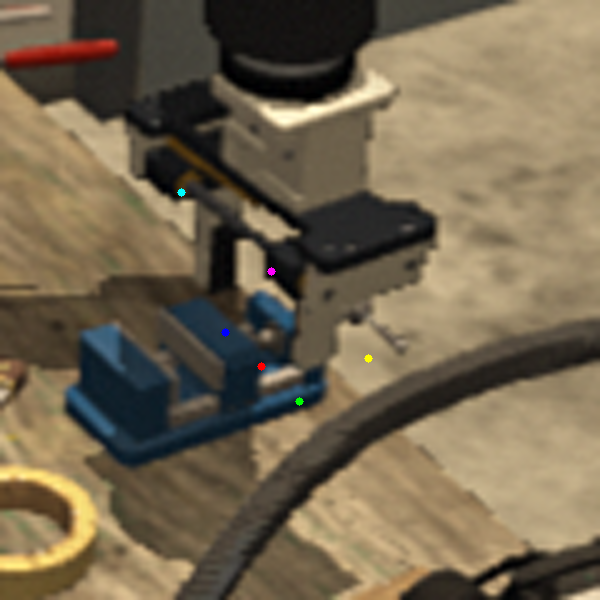

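View pics/cmp.png

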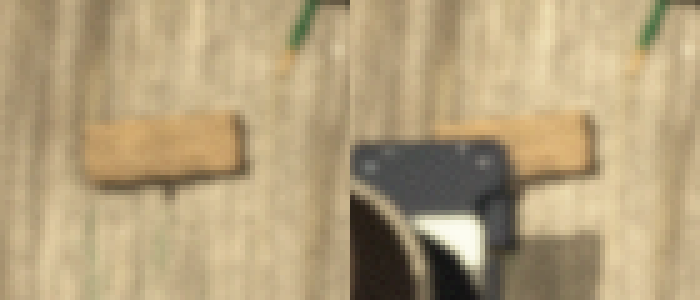

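```bash
python3 - <<'E'
from h import *
from scipy.spatial.transform import Rotation as R
def ov(n,fn,e,rot,wid,box,k,out):
    b=cv2.imread('pics/'+fn);x0,y0,x1,y1=box;b=cv2.resize(b[y0:y1,x0:x1],None,fx=k,fy=k,interpolation=cv2.INTER_CUBIC)
    r=R.from_euler('xyz',rot)
    for q,c in [((0,0,0),(0,0,255)),((0,wid/2,0),(0,255,0)),((0,-wid/2,0),(255,0,0)),((0,.0965,-.066),(0,255,255)),((0,-.0965,-.066),(255,255,0)),((0,0,-.066),(255,0,255))]:
        p=(proj(n,np.array(e)+r.apply(q))[0]-[x0,y0])*k; cv2.circle(b,tuple(int(v) for v in p),4,c,-1)
    cv2.imwrite('pics/'+out,b)
e0=[.2829,.6123,.1964];r0=[3.14,0,-.4329]
ov('side','s0.png',e0,r0,.088,(360,0,470,110),5,'o1.png')
ov('top','t0.png',e0,r0,.088,(0,250,110,360),5,'o2.png')
E
```

```text
(no output)
```

View pics/o1.png

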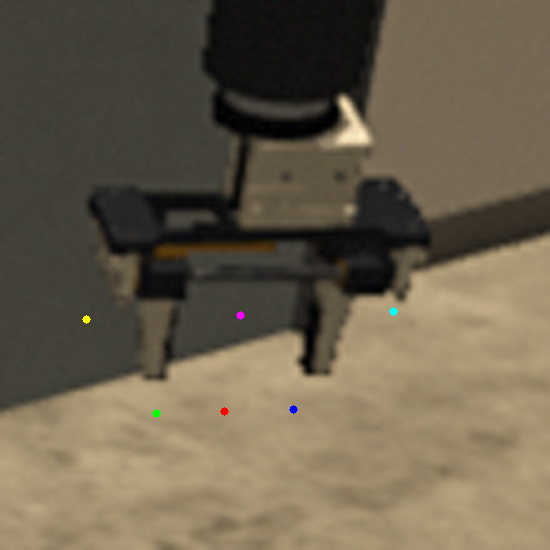

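View pics/o2.png

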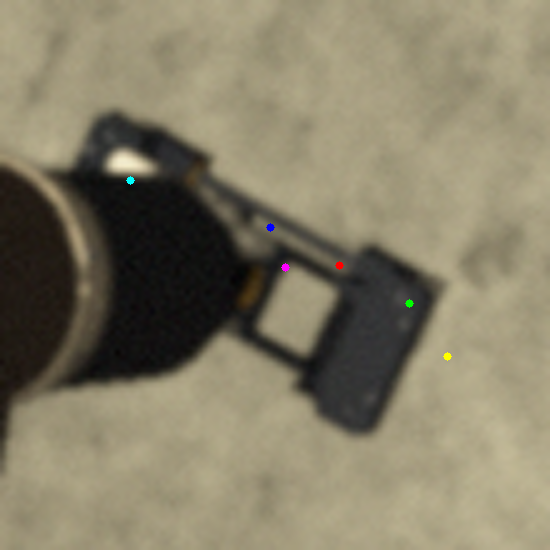

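```bash
python3 - <<'E'
from h import *
a=cv2.imread('pics/s4.png')[100:150,350:400];b=cv2.imread('pics/t4.png')[205:255,145:195]
a=cv2.convertScaleAbs(a,alpha=2.);b=cv2.convertScaleAbs(b,alpha=1.8)
cv2.imwrite('pics/cc.png',np.hstack([cv2.resize(i,(400,400),interpolation=cv2.INTER_CUBIC) for i in(a,b)]))
E
```

```text
(no output)
```

View pics/cc.png

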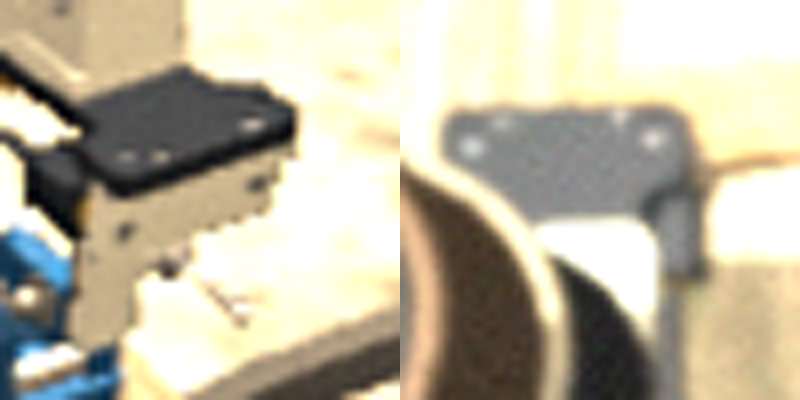

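```bash
python3 - <<'E'
from h import *
def tri(a,b):
    o1,d1=ray('side',[a]);o2,d2=ray('top',[b]); d1=d1[0]/np.linalg.norm(d1);d2=d2[0]/np.linalg.norm(d2)
    A=np.c_[d1,-d2]; s=np.linalg.lstsq(A,o2-o1,rcond=None)[0]; p,q=o1+s[0]*d1,o2+s[1]*d2
    print(((p+q)/2).round(4),'gap',np.linalg.norm(p-q).round(4))
S=lambda x,y:(350+x/8,100+y/8);T=lambda x,y:(145+x/8,205+y/8)
tri(S(128,157),T(253,138)); tri(S(160,155),T(220,117)); tri(S(250,124),T(87,135));tri(S(125,190),T(285,110));tri(S(293,130),T(45,115))
e=get_state()['eef_pos'];print(e)
E
```

```text
[0.4903 0.3133 0.2641] gap 0.001
[0.4961 0.3229 0.2655] gap 0.0006
[0.4903 0.3646 0.262 ] gap 0.002
[0.5001 0.3053 0.2592] gap 0.0023
[0.4966 0.3786 0.2592] gap 0.0028
[0.40255898 0.34007396 0.1259076 ]
```

```bash
python3 - <<'E'
from h import *
for uv in [(350+75/8,100+345/8),(350+100/8,100+345/8),(350+125/8,100+330/8)]:
    o,d=ray('side',[uv]);d=d[0]
    for x in(.442,.463): t=(x-o[0])/d[0]; print(x,(o+t*d).round(4))
# s0
for u,v in [(155,378),(318,374)]:
    o,d=ray('side',[(360+u/5,v/5)]);d=d[0]
    for z in(.196,.22,.24): t=(z-o[2])/d[2]; print(z,(o+t*d).round(4))
E
```

```text
0.442 [0.442  0.3371 0.1507]
0.463 [0.463  0.3212 0.169 ]
0.442 [0.442  0.3483 0.147 ]
0.463 [0.463  0.3321 0.1654]
0.442 [0.442  0.3587 0.1501]
0.463 [0.463  0.3423 0.1685]
0.196 [0.2259 0.5995 0.196 ]
0.22 [0.261  0.5701 0.22  ]
0.24 [0.2902 0.5455 0.24  ]
0.196 [0.2714 0.6964 0.196 ]
0.22 [0.3052 0.6642 0.22  ]
0.24 [0.3334 0.6373 0.24  ]
```

```bash
python3 go.py .45 .34 .02 -1.52
```

```text
slide [0.006, -0.0944, 0.2119] turn [-0.0002, 0.0006, 0.0004] rows 2.782919098831591 0.03785860181946672 t 3.8167
```

```bash
python3 -m crank '[{"slide":[0,-0.09,0.07],"turn":[0,0,0],"fingers":0.5},{"slide":[0,-0.09,0.14],"turn":[0,0,0],"fingers":0.4},{"slide":[0,-0.09,0.2],"turn":[0,0,0],"fingers":0.3},{"slide":[0,-0.09,0.21],"turn":[0,0,0],"fingers":0.3},{"slide":[0,-0.09,0.21],"turn":[0,0,0],"fingers":0.3}]' 12; python3 -m crank '[{"slide":[0,0,0.02],"turn":[0,0,0],"fingers":0.3},{"slide":[0,0,0.02],"turn":[0,0,0],"fingers":0.3},{"slide":[0,0,0.028],"turn":[0,0,0],"fingers":0.3}]'
```

```text
t: 4.23
eef_pos: [0.4496, 0.3403, 0.0161]
ee_rot: [3.138, -0.005, -1.52]
force: [-0.7, 0.4, 1.1]
width: 0.0581
t: 4.48
eef_pos: [0.4514, 0.3434, 0.0061]
ee_rot: [-3.139, 0.002, -1.519]
force: [-0.4, 0.1, 0.2]
width: 0.0573
```

```bash
python3 -m crank '[{"slide":[0,0,0.01],"turn":[0,0,0],"fingers":0.3},{"slide":[0,0,0.01],"turn":[0,0,0],"fingers":0.3}]';python3 -m crank '[{"slide":[0,0,0.008],"turn":[0,0,0],"fingers":0.3},{"slide":[0,0,0.008],"turn":[0,0,0],"fingers":0.3}]';python3 -m crank '[{"slide":[0,0,0.008],"turn":[0,0,0],"fingers":0.3},{"slide":[0,0,0.008],"turn":[0,0,0],"fingers":0.3}]'
```

```text
t: 4.65
eef_pos: [0.4505, 0.3423, -0.0007]
ee_rot: [-3.141, 0.001, -1.52]
force: [-0.1, -0.2, -0.0]
width: 0.0574
t: 4.82
eef_pos: [0.4505, 0.3421, -0.005]
ee_rot: [3.141, -0.0, -1.52]
force: [0.2, 0.1, -0.1]
width: 0.0569
t: 4.98
eef_pos: [0.4505, 0.3419, -0.0093]
ee_rot: [3.141, -0.0, -1.52]
force: [-0.5, 0.2, -0.3]
width: 0.0572
```

```bash
python3 -m crank '[{"slide":[0,0,0.01],"turn":[0,0,0],"fingers":0.3},{"slide":[0,0,0.01],"turn":[0,0,0],"fingers":0.3}]';python3 -m crank '[{"slide":[0,0,0.006],"turn":[0,0,0],"fingers":0.3},{"slide":[0,0,0.006],"turn":[0,0,0],"fingers":0.3}]';python3 -m crank '[{"slide":[0,0,0.004],"turn":[0,0,0],"fingers":0.3},{"slide":[0,0,0.004],"turn":[0,0,0],"fingers":0.3}]'
```

```text
t: 5.15
eef_pos: [0.4504, 0.3418, -0.0146]
ee_rot: [3.141, -0.001, -1.52]
force: [-0.1, -0.7, 0.2]
width: 0.0567
t: 5.32
eef_pos: [0.4505, 0.3419, -0.0173]
ee_rot: [3.141, -0.001, -1.52]
force: [0.7, -0.9, 0.2]
width: 0.057
t: 5.48
eef_pos: [0.4506, 0.3421, -0.0191]
ee_rot: [3.141, -0.0, -1.52]
force: [0.0, -0.6, -0.4]
width: 0.0569
```

```bash
python3 -m crank '[{"slide":[0,0,0.004],"turn":[0,0,0],"fingers":0.3},{"slide":[0,0,0.004],"turn":[0,0,0],"fingers":0.3}]';python3 -m crank '[{"slide":[0,0,0.004],"turn":[0,0,0],"fingers":0.3},{"slide":[0,0,0.004],"turn":[0,0,0],"fingers":0.3}]';python3 -m crank '[{"slide":[0,0,0.004],"turn":[0,0,0],"fingers":0.3},{"slide":[0,0,0.004],"turn":[0,0,0],"fingers":0.3}]'
```

```text
t: 5.65
eef_pos: [0.4506, 0.3421, -0.0211]
ee_rot: [3.141, -0.0, -1.52]
force: [0.1, -0.5, 0.2]
width: 0.0567
t: 5.82
eef_pos: [0.4506, 0.342, -0.0231]
ee_rot: [3.141, -0.0, -1.52]
force: [-0.0, -0.1, -0.1]
width: 0.0567
t: 5.98
eef_pos: [0.4506, 0.342, -0.0251]
ee_rot: [3.141, -0.0, -1.52]
force: [-0.5, -0.4, -0.4]
width: 0.0566
```

```bash
python3 -m crank '[{"slide":[0,0,0.004],"turn":[0,0,0],"fingers":0.3},{"slide":[0,0,0.004],"turn":[0,0,0],"fingers":0.3}]';python3 -m crank '[{"slide":[0,0,0.004],"turn":[0,0,0],"fingers":0.3},{"slide":[0,0,0.004],"turn":[0,0,0],"fingers":0.3}]';python3 - <<'E'
from h import *
save('side','s5.png');b=cv2.imread('pics/s5.png'); cv2.imwrite('pics/s5z.png',cv2.resize(b[80:240,280:440],None,fx=4,fy=4,interpolation=cv2.INTER_CUBIC))
E
```

```text
t: 6.15
eef_pos: [0.4506, 0.3421, -0.0271]
ee_rot: [3.141, -0.0, -1.52]
force: [-0.6, -0.3, -0.4]
width: 0.057
t: 6.32
eef_pos: [0.4507, 0.3422, -0.0289]
ee_rot: [-3.142, -0.0, -1.52]
force: [0.2, 0.2, -0.2]
width: 0.0567
```

View pics/s5z.png

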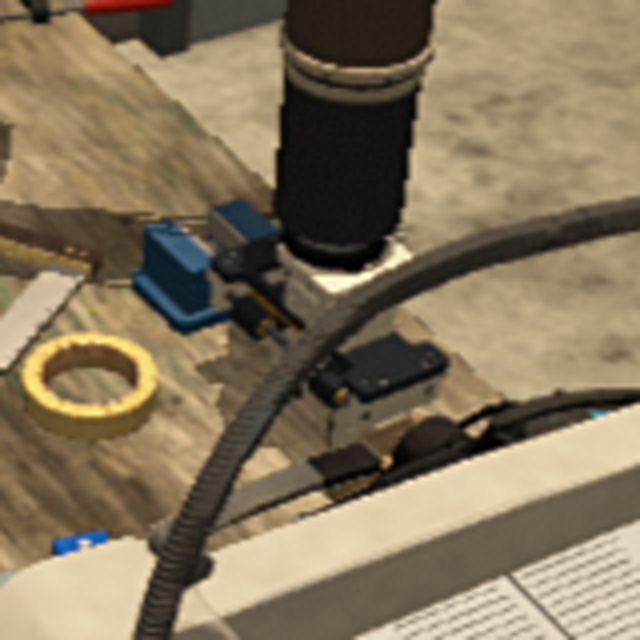

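```bash
python3 -m crank '[{"slide":[0,0,0.004],"turn":[0,0,0],"fingers":0.3},{"slide":[0,0,0.004],"turn":[0,0,0],"fingers":0.3}]';python3 -m crank '[{"slide":[0,0,0.003],"turn":[0,0,0],"fingers":0.3},{"slide":[0,0,0.003],"turn":[0,0,0],"fingers":0.3}]';python3 -m crank '[{"slide":[0,0,0.003],"turn":[0,0,0],"fingers":0.3},{"slide":[0,0,0.003],"turn":[0,0,0],"fingers":0.3}]'
```

```text
t: 6.53
eef_pos: [0.4508, 0.3423, -0.0291]
ee_rot: [-3.141, 0.0, -1.519]
force: [-5.7, -3.2, 20.1]
width: 0.057
t: 6.7
eef_pos: [0.4508, 0.3423, -0.0292]
ee_rot: [-3.141, 0.0, -1.519]
force: [-10.6, -6.5, 34.3]
width: 0.057
t: 6.87
eef_pos: [0.4508, 0.3423, -0.0293]
ee_rot: [-3.14, 0.001, -1.518]
force: [-15.8, -7.2, 49.6]
width: 0.0575
```

```bash
python3 -m crank '[{"slide":[0,0,-0.06],"turn":[0,0,0],"fingers":1},{"slide":[0,0,-0.13],"turn":[0,0,0],"fingers":1},{"slide":[0,-0.06,-0.13],"turn":[0,0,0],"fingers":1},{"slide":[0,-0.13,-0.13],"turn":[0,0,0],"fingers":1},{"slide":[0,-0.13,-0.13],"turn":[0,0,0],"fingers":1}]';python3 go.py .518 .346 -.021 -1.52
```

```text
t: 7.28
eef_pos: [0.5206, 0.3469, 0.0325]
ee_rot: [-3.138, 0.002, -1.52]
force: [0.5, 1.1, -0.9]
width: 0.0844
slide [0.0019, 0.0057, 0.1069] turn [-0.0006, 0.0004, 0.0] rows 1.2840447480407768 0.036684082513601696 t 7.2833
```

```bash
python3 -m crank '[{"slide":[0,0.004,0.03],"turn":[0,0,0],"fingers":1},{"slide":[0,0.004,0.06],"turn":[0,0,0],"fingers":1},{"slide":[0,0.004,0.08],"turn":[0,0,0],"fingers":1}]'; python3 -m crank '[{"slide":[0,0,0.012],"turn":[0,0,0],"fingers":1},{"slide":[0,0,0.022],"turn":[0,0,0],"fingers":1},{"slide":[0,0,0.022],"turn":[0,0,0],"fingers":1}]'; python3 -c "
from h import *
print(get_state()['moment'])"
```

```text
t: 7.53
eef_pos: [0.5132, 0.3447, -0.0102]
ee_rot: [3.141, -0.001, -1.52]
force: [-1.5, -0.8, -1.0]
width: 0.0872
t: 7.78
eef_pos: [0.5132, 0.345, -0.0208]
ee_rot: [3.141, -0.001, -1.519]
force: [-0.2, -0.0, -0.3]
width: 0.0877
[ 0.09068291  0.00722508 -0.0429703 ]
```

```bash
python3 -m crank '[{"slide":[0,-0.008,0],"turn":[0,0,0],"fingers":0.5},{"slide":[0,-0.008,0],"turn":[0,0,0],"fingers":0.3},{"slide":[0,-0.008,0],"turn":[0,0,0],"fingers":0.1},{"slide":[0,-0.008,0],"turn":[0,0,0],"fingers":-0.1},{"slide":[0,-0.008,0],"turn":[0,0,0],"fingers":-0.3}]' 12;  python3 -m crank '[{"slide":[0,0,0],"turn":[0,0,0],"fingers":-0.6},{"slide":[0,0,0],"turn":[0,0,0],"fingers":-0.6},{"slide":[0,0,0],"turn":[0,0,0],"fingers":-0.6},{"slide":[0,0,0],"turn":[0,0,0],"fingers":-0.6}]' 12
```

```text
t: 8.2
eef_pos: [0.5179, 0.3458, -0.0193]
ee_rot: [-3.141, 0.001, -1.52]
force: [0.3, 0.1, 0.6]
width: 0.0603
t: 8.53
eef_pos: [0.5177, 0.3457, -0.0197]
ee_rot: [-3.141, 0.0, -1.52]
force: [0.2, -0.3, 0.7]
width: 0.035
```

```bash
python3 -m crank '[{"slide":[0,0.01,-0.05],"turn":[0,0,0],"fingers":-0.6},{"slide":[0,0.01,-0.11],"turn":[0,0,0],"fingers":-0.6},{"slide":[0,0.01,-0.17],"turn":[0,0,0],"fingers":-0.6},{"slide":[0,0.01,-0.2],"turn":[0,0,0],"fingers":-0.6},{"slide":[0,0.01,-0.2],"turn":[0,0,0],"fingers":-0.6}]';python3 go.py .5433 .0113 .08 -1.7715
```

```text
t: 8.95
eef_pos: [0.5143, 0.3471, 0.0845]
ee_rot: [-3.137, 0.004, -1.519]
force: [0.4, -0.2, -0.5]
width: 0.0347
slide [0.6737, -0.0231, 0.0062] turn [-0.0007, 0.0008, 0.0402] rows 8.082637212131502 2.021043798284089 t 8.95
```

```bash
python3 -m crank '[{"slide":[0.08,-0.002,0],"turn":[0,0,0.005],"fingers":-0.6},{"slide":[0.16,-0.005,0],"turn":[0,0,0.01],"fingers":-0.6},{"slide":[0.24,-0.008,0],"turn":[0,0,0.015],"fingers":-0.6},{"slide":[0.32,-0.012,0],"turn":[0,0,0.02],"fingers":-0.6},{"slide":[0.4,-0.015,0],"turn":[0,0,0.025],"fingers":-0.6}]';python3 -m crank '[{"slide":[0.08,0,0],"turn":[0,0,0.005],"fingers":-0.6},{"slide":[0.15,0,0],"turn":[0,0,0.01],"fingers":-0.6},{"slide":[0.2,0,0],"turn":[0,0,0.015],"fingers":-0.6},{"slide":[0.22,0,0],"turn":[0,0,0.015],"fingers":-0.6},{"slide":[0.22,0,0],"turn":[0,0,0.015],"fingers":-0.6}]';python3 go.py .5433 .0113 .08 -1.7715
python3 -c "
from h import *
save('top','t6.png')
b=cv2.imread('pics/t6.png'); cv2.imwrite('pics/t6z.png',cv2.resize(b[150:270,220:390],None,fx=4,fy=4,interpolation=cv2.INTER_CUBIC))"
```

```text
t: 9.37
eef_pos: [0.5294, 0.1441, 0.0794]
ee_rot: [3.14, -0.001, -1.678]
force: [0.8, -0.1, -0.5]
width: 0.0348
t: 9.78
eef_pos: [0.5176, 0.0345, 0.0796]
ee_rot: [3.14, -0.001, -1.773]
force: [-0.2, 0.5, -0.4]
width: 0.0351
slide [0.035, -0.0597, -0.0009] turn [0.0002, -0.0001, -0.0003] rows 0.8299205240308767 0.019859817730167505 t 9.7833
```

View pics/t6z.png

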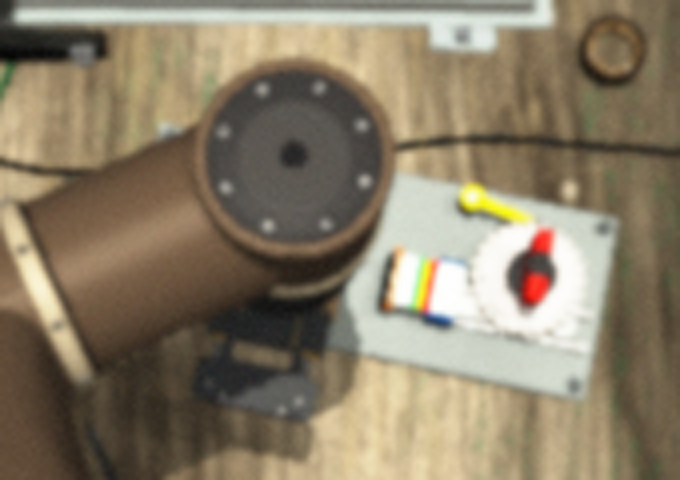

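```bash
python3 -m crank '[{"slide":[0.035,-0.06,0.0],"turn":[0,0,0],"fingers":-0.6},{"slide":[0.035,-0.06,0.03],"turn":[0,0,0],"fingers":-0.6},{"slide":[0.035,-0.06,0.06],"turn":[0,0,0],"fingers":-0.6},{"slide":[0.035,-0.06,0.06],"turn":[0,0,0],"fingers":-0.6}]';python3 go.py .5433 .0113 -.004 -1.7715;python3 -c "
from h import *
save('side','s7.png');save('top','t7.png')
b=cv2.imread('pics/s7.png'); cv2.imwrite('pics/s7z.png',cv2.resize(b[150:290,180:340],None,fx=4,fy=4,interpolation=cv2.INTER_CUBIC))
b=cv2.imread('pics/t7.png'); cv2.imwrite('pics/t7z.png',cv2.resize(b[150:270,220:390],None,fx=4,fy=4,interpolation=cv2.INTER_CUBIC))"
```

```text
t: 10.17
eef_pos: [0.543, 0.014, 0.0472]
ee_rot: [3.137, -0.002, -1.771]
force: [0.0, -0.2, -0.8]
width: 0.0348
slide [0.0049, -0.002, 0.1024] turn [0.0007, -0.0003, 0.0001] rows 1.2290585299670829 0.03789167724767377 t 10.1667
```

View pics/s7z.png

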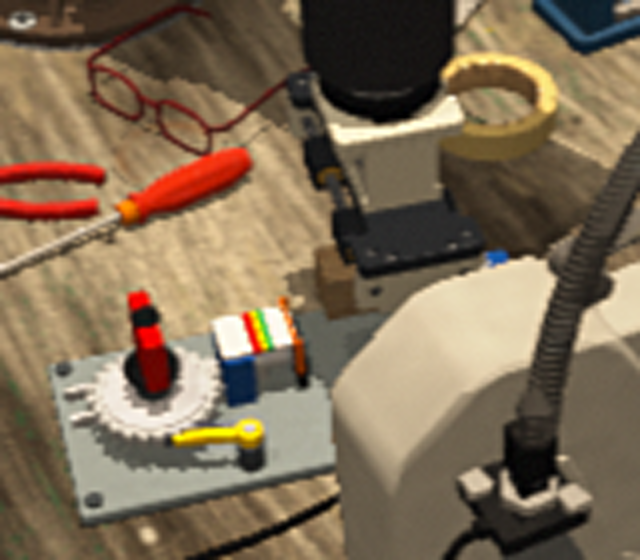

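View pics/t7z.png

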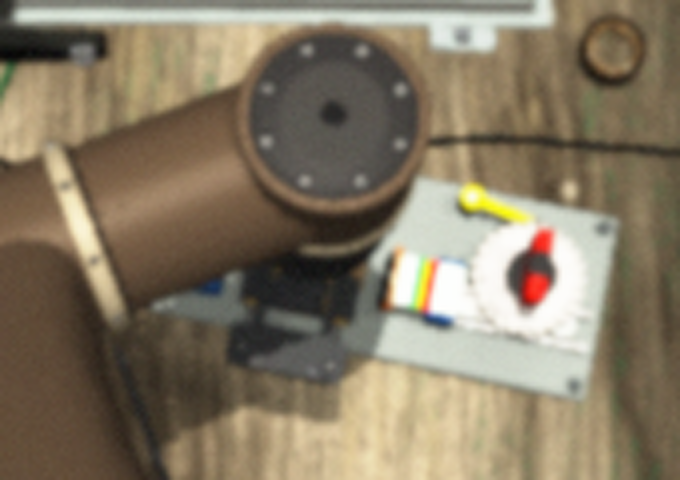

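```bash
python3 -c "
from m2 import *
e=get_state()['eef_pos'];print(e,toc(e))
zb=e[2]+.029-.0093
c=np.r_[e[:2],0]
for dx in(-.0175,.0175):
  for z in(zb,zb+.036):
    p=c+np.r_[X*dx-Y*.0455,z]; print(dx,round(z,3),((proj('side',p)[0]-[180,150])*4).round())
"
```

```text
[0.54433573 0.0142441  0.04967894] [ 0.43238288 76.1061645 ]
-0.0175 0.069 [309. 284.]
-0.0175 0.105 [307. 244.]
0.0175 0.069 [322. 320.]
0.0175 0.105 [320. 279.]
```

```bash
python3 -c "
from m2 import *
b=cv2.imread('pics/s7.png'); cv2.imwrite('pics/s7y.png',cv2.convertScaleAbs(cv2.resize(b[200:240,245:295],None,fx=14,fy=14,interpolation=cv2.INTER_NEAREST),alpha=1.6))
"
```

```text
(no output)
```

View pics/s7y.png

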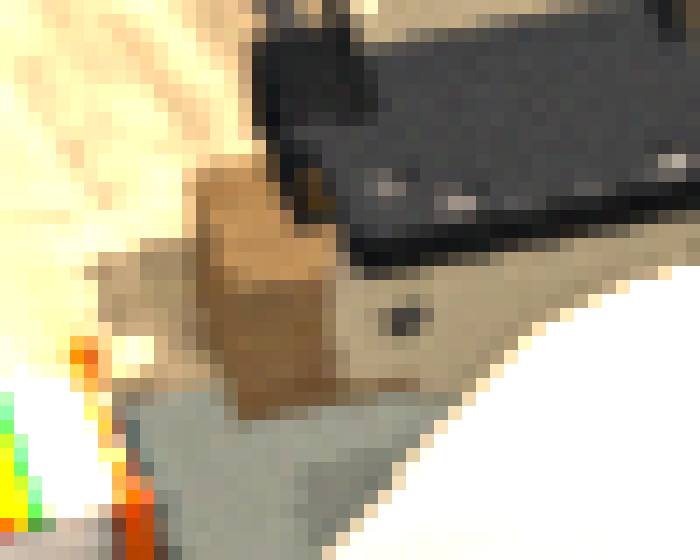

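```bash
python3 go.py .5428 .0088 -.004 -1.7715
```

```text
slide [0.0112, 0.0007, 0.1074] turn [0.0002, -0.0002, 0.0003] rows 1.2943922570260578 0.022210849833459997 t 10.2667
```

```bash
python3 -m crank '[{"slide":[0.011,0,0.02],"turn":[0,0,0],"fingers":-0.6},{"slide":[0.011,0,0.05],"turn":[0,0,0],"fingers":-0.6},{"slide":[0.011,0,0.08],"turn":[0,0,0],"fingers":-0.6},{"slide":[0.011,0,0.1],"turn":[0,0,0],"fingers":-0.6},{"slide":[0.011,0,0.1],"turn":[0,0,0],"fingers":-0.6}]';python3 -m crank '[{"slide":[0,0,0.0],"turn":[0,0,0],"fingers":-0.6},{"slide":[0,0,0],"turn":[0,0,0],"fingers":-0.6}]'; python3 go.py .5428 .0088 -.007 -1.7715
```

```text
t: 10.68
eef_pos: [0.5422, 0.0079, -0.0015]
ee_rot: [3.139, -0.001, -1.771]
force: [0.1, 0.0, -1.3]
width: 0.0348
t: 10.85
eef_pos: [0.5441, 0.0083, 0.0009]
ee_rot: [-3.141, 0.0, -1.77]
force: [-0.0, 0.6, -0.9]
width: 0.0351
slide [-0.0004, 0.0028, 0.0158] turn [-0.0001, 0.0, 0.0002] rows 0.19251980807170516 0.011688207252305958 t 10.85
```

```bash
python3 -m crank '[{"slide":[0,0.003,0.006],"turn":[0,0,0],"fingers":-0.6},{"slide":[0,0.003,0.01],"turn":[0,0,0],"fingers":-0.6},{"slide":[0,0.003,0.01],"turn":[0,0,0],"fingers":-0.6}]';python3 -m crank '[{"slide":[0,0,0.003],"turn":[0,0,0],"fingers":-0.6},{"slide":[0,0,0.003],"turn":[0,0,0],"fingers":-0.6}]'
```

```text
t: 11.1
eef_pos: [0.5419, 0.0084, -0.0048]
ee_rot: [-3.141, 0.0, -1.771]
force: [0.5, -0.2, -1.3]
width: 0.0351
t: 11.27
eef_pos: [0.542, 0.0084, -0.0063]
ee_rot: [-3.142, 0.0, -1.771]
force: [0.3, -0.5, -0.9]
width: 0.0347
```

```bash
python3 -m crank '[{"slide":[0,0,0.002],"turn":[0,0,0],"fingers":-0.6},{"slide":[0,0,0.002],"turn":[0,0,0],"fingers":-0.6}]'
```

```text
t: 11.43
eef_pos: [0.542, 0.0084, -0.0074]
ee_rot: [3.142, -0.0, -1.771]
force: [-0.7, -0.1, -0.9]
width: 0.0349
```

```bash
python3 -m crank '[{"slide":[0,0,0.002],"turn":[0,0,0],"fingers":-0.6},{"slide":[0,0,0.002],"turn":[0,0,0],"fingers":-0.6}]';python3 -m crank '[{"slide":[0,0,0.001],"turn":[0,0,0],"fingers":-0.6},{"slide":[0,0,0.001],"turn":[0,0,0],"fingers":-0.6}]'
```

```text
t: 11.6
eef_pos: [0.5422, 0.0084, -0.0078]
ee_rot: [-3.141, -0.0, -1.771]
force: [-2.7, -0.0, 5.2]
width: 0.0347
t: 11.77
eef_pos: [0.5422, 0.0084, -0.0078]
ee_rot: [-3.141, -0.0, -1.771]
force: [-4.1, 0.5, 9.2]
width: 0.0347
```

```bash
python3 -m crank '[{"slide":[0,0,-0.003],"turn":[0,0,0],"fingers":-0.2},{"slide":[0,0,-0.003],"turn":[0,0,0],"fingers":0},{"slide":[0,0,-0.003],"turn":[0,0,0],"fingers":0.2},{"slide":[0,0,-0.003],"turn":[0,0,0],"fingers":0.3},{"slide":[0,0,-0.003],"turn":[0,0,0],"fingers":0.3}]';python3 -m crank '[{"slide":[0,0,0],"turn":[0,0,0],"fingers":0.3},{"slide":[0,0,-0.05],"turn":[0,0,0],"fingers":0.3},{"slide":[0,0,-0.12],"turn":[0,0,0],"fingers":0.3},{"slide":[0,0,-0.2],"turn":[0,0,0],"fingers":0.3},{"slide":[0,0,-0.26],"turn":[0,0,0],"fingers":0.3}]'; python3 go.py .531 -.1475 .13 -.217
```

```text
t: 12.18
eef_pos: [0.542, 0.0084, -0.0075]
ee_rot: [3.141, -0.0, -1.771]
force: [0.0, 0.2, -1.1]
width: 0.0547
t: 12.6
eef_pos: [0.5425, 0.0083, 0.1254]
ee_rot: [-3.14, 0.0, -1.77]
force: [1.9, 0.7, -0.4]
width: 0.0571
slide [0.31, -0.0392, -0.0092] turn [-0.0002, -0.0001, -0.2472] rows 3.7486008709038554 12.427913606663562 t 12.6
```

```bash
python3 -m crank '[{"slide":[-0.3,0.2,-0.06],"turn":[0,0,-0.02],"fingers":0.3},{"slide":[-0.3,0.2,-0.06],"turn":[0,0,-0.04],"fingers":0},{"slide":[-0.3,0.2,-0.06],"turn":[0,0,-0.06],"fingers":0},{"slide":[-0.3,0.2,-0.06],"turn":[0,0,-0.08],"fingers":0},{"slide":[-0.3,0.2,-0.06],"turn":[0,0,-0.1],"fingers":0}]';python3 -c "
from h import *
save('side','s8.png');save('top','t8.png')
b=cv2.imread('pics/s8.png'); cv2.imwrite('pics/s8z.png',cv2.resize(b[170:290,180:340],None,fx=4,fy=4,interpolation=cv2.INTER_CUBIC))
b=cv2.imread('pics/t8.png'); cv2.imwrite('pics/t8z.png',cv2.resize(b[160:270,220:390],None,fx=4,fy=4,interpolation=cv2.INTER_CUBIC))"
```

```text
t: 13.02
eef_pos: [0.473, 0.1787, 0.154]
ee_rot: [-3.139, 0.001, -1.138]
force: [0.4, 0.1, -0.0]
width: 0.044
```

View pics/t8z.png

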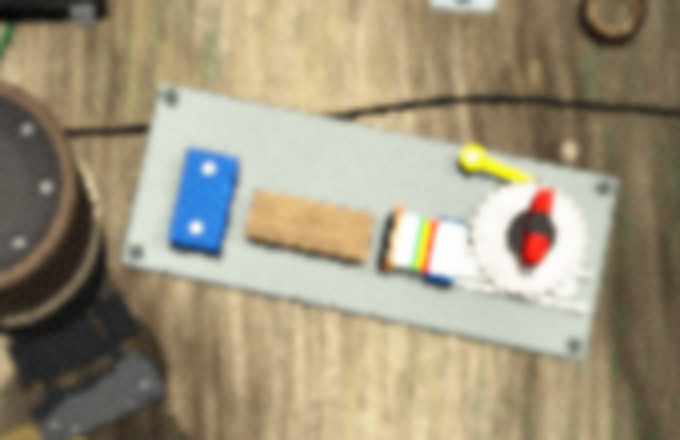

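View pics/s8z.png

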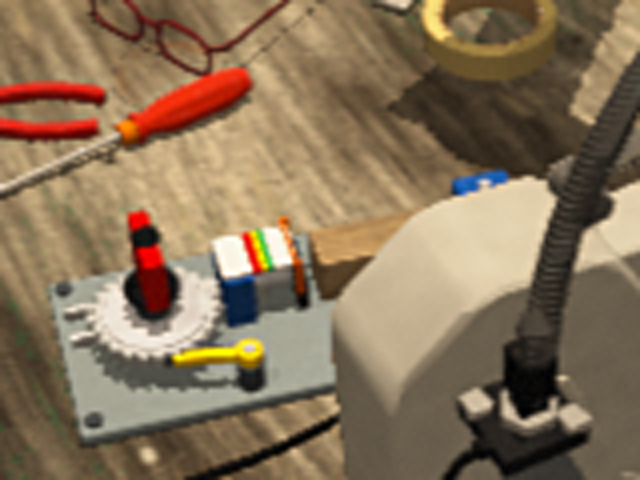

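```bash
python3 -c "
from m2 import *
z=lambda u,v:(220+(u-1.5)/4,160+(v-1.5)/4)
for nm,uv,h in [('b1',(255,188),48),('b2',(376,212),48),('b3',(364,263),48),('b4',(246,239),48),('k1',(543,190),110),('k2',(536,262),110),('wheelL',(470,240),46),('wheelR',(586,240),46),('wT',(528,182),46),('wB',(528,298),46),('padt',(394,205),43),('padb',(382,270),43)]:
  P=onz('top',[z(*uv)],h/1000)[0]; print(nm,P.round(4),toc(P).round(1))
"
python3 go.py .531 -.1475 .13 -.217
```

```text
b1 [0.5672 0.0499 0.048 ] [ 15.7 115.6]
b2 [ 0.5503 -0.0376  0.048 ] [16.6 26.5]
b3 [ 0.5131 -0.0289  0.048 ] [-21.5  27.6]
b4 [0.5299 0.0561 0.048 ] [-22.  114.2]
k1 [ 0.557  -0.1497  0.11  ] [ 45.5 -82. ]
k2 [ 0.5066 -0.1441  0.11  ] [ -5.  -86.6]
wheelL [ 0.5307 -0.1057  0.046 ] [ 11.  -44.2]
wheelR [ 0.5313 -0.1902  0.046 ] [  28.5 -126.8]
wT [ 0.5736 -0.1484  0.046 ] [ 61.5 -77.5]
wB [ 0.4888 -0.1474  0.046 ] [-21.8 -93.3]
padt [ 0.5563 -0.051   0.043 ] [25.2 14.6]
padb [ 0.5088 -0.0422  0.043 ] [-23.1  13.7]
slide [0.6393, 0.1688, 0.0464] turn [-0.0003, -0.0, -0.1465] rows 7.947454597840784 7.364785231510972 t 13.1167
```

```bash
python3 -m crank '[{"slide":[0.08,0.021,0],"turn":[0,0,-0.018],"fingers":0},{"slide":[0.16,0.042,0],"turn":[0,0,-0.036],"fingers":0},{"slide":[0.24,0.063,0.0],"turn":[0,0,-0.055],"fingers":0},{"slide":[0.32,0.084,0.0],"turn":[0,0,-0.075],"fingers":0},{"slide":[0.4,0.105,0.0],"turn":[0,0,-0.095],"fingers":0}]';python3 go.py .5315 -.1475 .12 -.17
```

```text
t: 13.53
eef_pos: [0.5053, -0.0114, 0.1526]
ee_rot: [3.141, 0.0, -0.599]
force: [1.0, 0.5, 0.2]
width: 0.044
slide [0.1967, 0.1953, 0.0652] turn [0.0, 0.0, -0.0682] rows 3.4146611942360168 3.4290504354331666 t 13.5333
```

```bash
python3 -m crank '[{"slide":[0.19,0.19,0.03],"turn":[0,0,-0.067],"fingers":0},{"slide":[0.19,0.19,0.03],"turn":[0,0,-0.067],"fingers":0},{"slide":[0.19,0.19,0.03],"turn":[0,0,-0.067],"fingers":0},{"slide":[0.19,0.19,0.06],"turn":[0,0,-0.067],"fingers":0},{"slide":[0.19,0.19,0.06],"turn":[0,0,-0.067],"fingers":0}]';python3 -m crank '[{"slide":[0,0,0],"turn":[0,0,0],"fingers":0}]';python3 go.py .5315 -.1475 .047 -.17;python3 -c "
from h import *
save('side','s9.png');save('top','t9.png')
b=cv2.imread('pics/s9.png'); cv2.imwrite('pics/s9z.png',cv2.resize(b[130:280,150:310],None,fx=4,fy=4,interpolation=cv2.INTER_CUBIC))
b=cv2.imread('pics/t9.png'); cv2.imwrite('pics/t9z.png',cv2.resize(b[160:270,220:390],None,fx=4,fy=4,interpolation=cv2.INTER_CUBIC))"
```

```text
t: 13.95
eef_pos: [0.5281, -0.1456, 0.1193]
ee_rot: [3.141, 0.005, -0.181]
force: [-0.7, -0.7, -0.9]
width: 0.0436
t: 14.03
eef_pos: [0.5286, -0.1433, 0.1211]
ee_rot: [3.141, 0.003, -0.187]
force: [-0.0, 1.6, -0.1]
width: 0.0437
slide [0.0077, 0.007, 0.1482] turn [0.0001, 0.0005, -0.0027] rows 1.781648328009862 0.13915968635631895 t 14.0333
```

View pics/t9z.png

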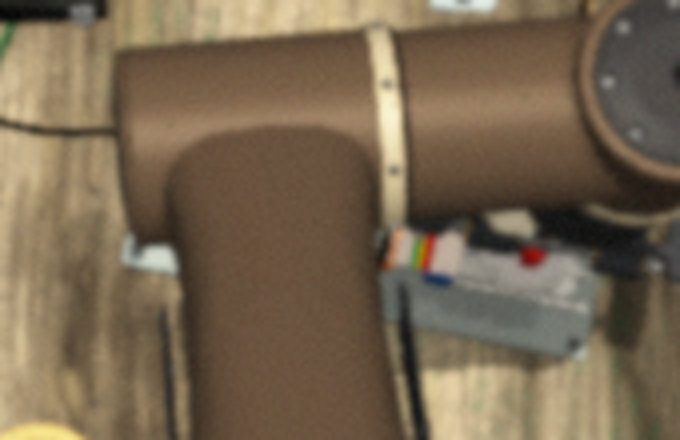

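View pics/s9z.png

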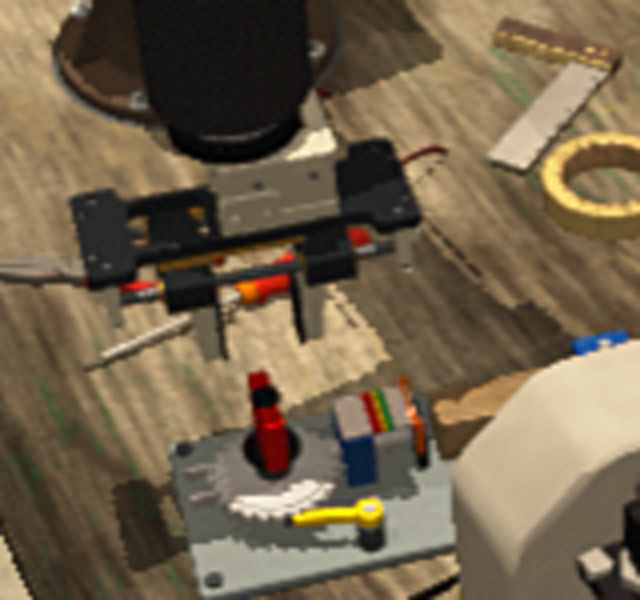

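```bash
python3 -m crank '[{"slide":[0.007,0.005,0.04],"turn":[0,0,-0.002],"fingers":0},{"slide":[0.007,0.005,0.09],"turn":[0,0,-0.002],"fingers":0},{"slide":[0.007,0.005,0.13],"turn":[0,0,-0.002],"fingers":0},{"slide":[0.007,0.005,0.147],"turn":[0,0,-0.002],"fingers":0},{"slide":[0.007,0.005,0.147],"turn":[0,0,-0.002],"fingers":0}]';python3 -m crank '[{"slide":[0,0,0],"turn":[0,0,0],"fingers":0}]';python3 go.py .5315 -.1475 .047 -.17;python3 -c "
from h import *
save('side','s10.png')
b=cv2.imread('pics/s10.png'); cv2.imwrite('pics/s10z.png',cv2.resize(b[170:270,180:280],None,fx=6,fy=6,interpolation=cv2.INTER_CUBIC))"
```

```text
t: 14.55
eef_pos: [0.5319, -0.1435, 0.0479]
ee_rot: [3.141, 0.003, -0.169]
force: [0.2, -0.1, -0.1]
width: 0.0442
t: 14.63
eef_pos: [0.5335, -0.1439, 0.05]
ee_rot: [3.141, -0.0, -0.168]
force: [-0.2, 0.3, 0.0]
width: 0.0437
slide [-0.0027, 0.0079, 0.006] turn [0.0, -0.0001, 0.0003] rows 0.12266926655981612 0.015782909252049747 t 14.6333
```

View pics/s10z.png

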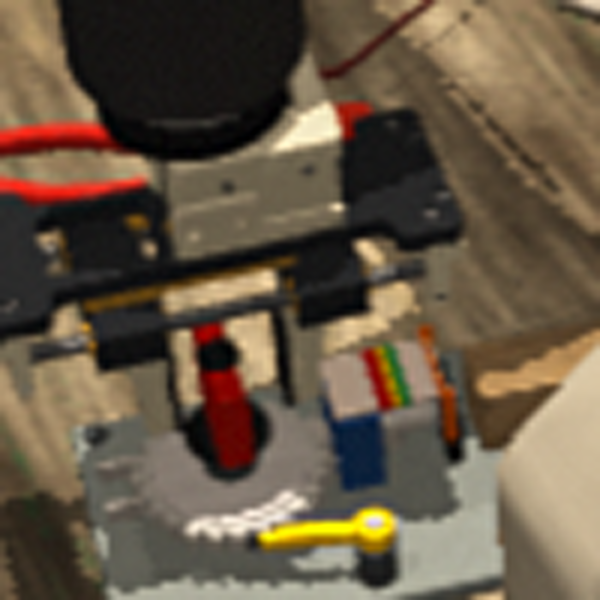

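```bash
python3 -m crank '[{"slide":[-0.002,0.007,0.005],"turn":[0,0,0],"fingers":0},{"slide":[-0.002,0.007,0.005],"turn":[0,0,0],"fingers":-0.4},{"slide":[-0.002,0.007,0.005],"turn":[0,0,0],"fingers":-0.6},{"slide":[-0.002,0.007,0.005],"turn":[0,0,0],"fingers":-0.8},{"slide":[-0.002,0.007,0.005],"turn":[0,0,0],"fingers":-1}]' 20; python3 -m crank '[{"slide":[0,0,0],"turn":[0,0,0],"fingers":-1},{"slide":[0,0,0],"turn":[0,0,0],"fingers":-1},{"slide":[0,0,0],"turn":[0,0,0],"fingers":-1}]' 50; python3 -c "
from h import *
s=get_state();print(s['moment'],s['q'])"
```

```text
t: 15.1
eef_pos: [0.5315, -0.1478, 0.0471]
ee_rot: [-3.141, -0.001, -0.169]
force: [-0.1, -0.4, 1.0]
width: 0.0226
t: 15.35
eef_pos: [0.5317, -0.1468, 0.047]
ee_rot: [-3.14, -0.001, -0.169]
force: [-0.6, 6.2, 2.7]
width: 0.0137
[2.25376855 0.29838548 0.00281807] [ 0.08500908  0.30406035 -0.45274812 -0.00138146 -0.81311964  1.31782396]
```

```bash
python3 -m crank '[{"slide":[0,-0.002,0],"turn":[0,0,0.018],"fingers":-1},{"slide":[0,-0.002,0],"turn":[0,0,0.036],"fingers":-1},{"slide":[0,-0.002,0],"turn":[0,0,0.054],"fingers":-1},{"slide":[0,-0.002,0],"turn":[0,0,0.072],"fingers":-1},{"slide":[0,-0.002,0],"turn":[0,0,0.09],"fingers":-1}]' 50; python3 -c "
from h import *
s=get_state();print(s['moment'],s['q'])"
```

```text
t: 15.77
eef_pos: [0.5323, -0.1455, 0.047]
ee_rot: [-3.14, -0.0, -0.74]
force: [1.3, 8.5, 2.2]
width: 0.0136
[ 3.11919604 -0.1401275   0.09462221] [ 0.08722978  0.3040028  -0.4527089  -0.00166094 -0.81245638  0.7449818 ]
```

```bash
python3 -m crank '[{"slide":[-0.002,-0.002,0],"turn":[0,0,0.018],"fingers":-1},{"slide":[-0.002,-0.002,0],"turn":[0,0,0.036],"fingers":-1},{"slide":[-0.002,-0.002,0],"turn":[0,0,0.054],"fingers":-1},{"slide":[-0.002,-0.002,0],"turn":[0,0,0.072],"fingers":-1},{"slide":[-0.002,-0.002,0],"turn":[0,0,0.09],"fingers":-1}]' 50; cat > look.py <<'E'
import sys
from h import *
k=sys.argv[1]
s=get_state();print(s['t'],s['moment'].round(3),s['force'].round(1),s['q'].round(3)[[0,5]])
a=save('side',f's{k}.png');b=save('top',f't{k}.png')
f=lambda p,x,y,w,h:cv2.resize(cv2.imread(p)[y:y+h,x:x+w],(400,400),interpolation=cv2.INTER_CUBIC)
cv2.imwrite(f'pics/l{k}.png',np.hstack([f(f'pics/s{k}.png',210,190,70,70),f(f'pics/t{k}.png',290,180,70,70)]))
E
python3 look.py 11
```

```text
t: 16.18
eef_pos: [0.5335, -0.1446, 0.047]
ee_rot: [-3.138, -0.0, -1.305]
force: [5.3, 3.3, -3.5]
width: 0.0134
16.1833 [ 1.227 -1.941  0.095] [ 5.3  3.3 -3.5] [0.089 0.177]
```

View pics/l11.png

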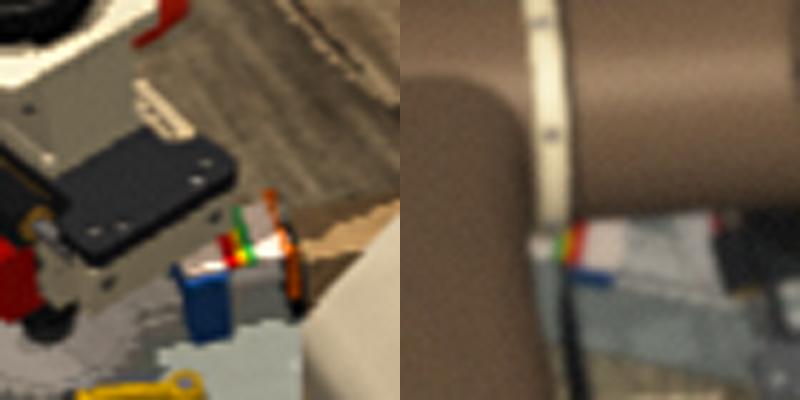

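```bash
python3 -m crank '[{"slide":[0,0,0],"turn":[0,0,0.018],"fingers":-1},{"slide":[0,0,0],"turn":[0,0,0.036],"fingers":-1},{"slide":[0,0,0],"turn":[0,0,0.054],"fingers":-1},{"slide":[0,0,0],"turn":[0,0,0.072],"fingers":-1},{"slide":[0,0,0],"turn":[0,0,0.08],"fingers":-1}]' 50;python3 look.py 12
```

```text
t: 16.7
eef_pos: [0.5348, -0.1446, 0.0471]
ee_rot: [-3.136, 0.002, -1.808]
force: [7.9, 2.4, -7.3]
width: 0.0142
16.7 [ 0.799 -3.187  0.095] [ 7.9  2.4 -7.3] [ 0.09  -0.327]
```

View pics/l12.png

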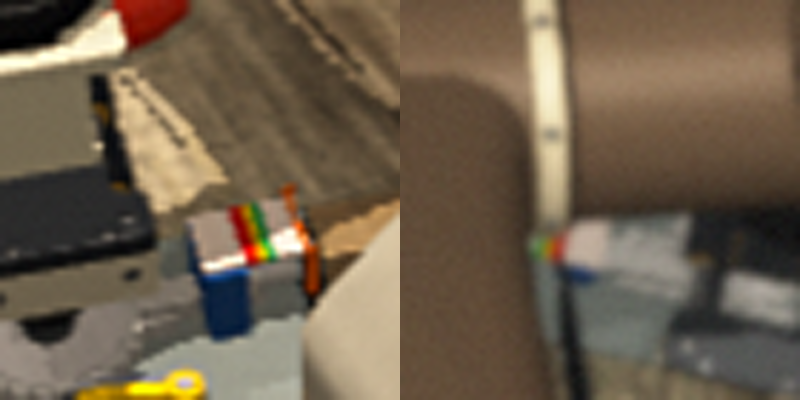

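```bash
python3 -m crank '[{"slide":[0,-0.002,0.001],"turn":[0,0,0.016],"fingers":-1},{"slide":[0,-0.002,0.001],"turn":[0,0,0.032],"fingers":-1},{"slide":[0,-0.002,0.001],"turn":[0,0,0.04],"fingers":-1},{"slide":[0,-0.002,0.001],"turn":[0,0,0.04],"fingers":-1}]' 50;python3 look.py 13
```

```text
t: 17.13
eef_pos: [0.5354, -0.1448, 0.047]
ee_rot: [-3.137, 0.003, -2.056]
force: [6.3, 3.5, -1.3]
width: 0.0135
17.1333 [ 1.263 -2.136  0.072] [ 6.3  3.5 -1.3] [ 0.089 -0.575]
```

View pics/l13.png

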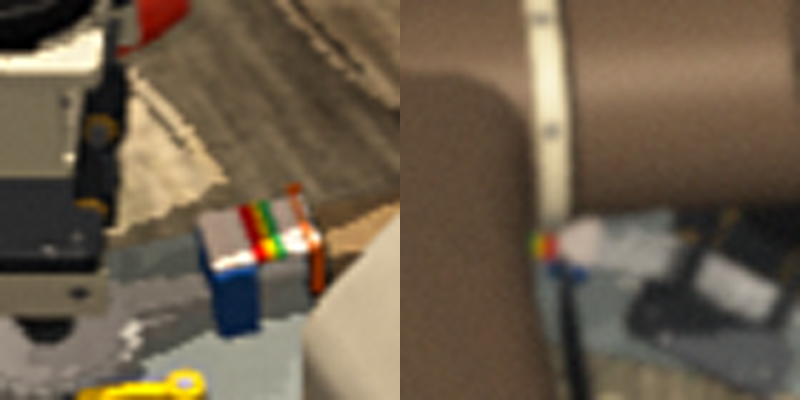

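```bash
cat > gauge.py <<'E'
import sys
from m2 import *
def meas(k,dbg=False):
    f=cv2.imread(f'pics/s{k}.png'); hsv=cv2.cvtColor(f,cv2.COLOR_BGR2HSV).astype(int);H,S,V=hsv[...,0],hsv[...,1],hsv[...,2]
    yy,xx=np.mgrid[:420,:560]; roi=(xx>226)&(xx<275)&(yy>215)&(yy<250)
    out={}
    for n,m in dict(red=((H<5)|(H>174))&(S>140),org=(H>=5)&(H<=14)&(S>170)&(V>90),yel=(H>=22)&(H<=33)&(S>140)&(V>110),grn=(H>40)&(H<75)&(S>110)).items():
        m=(m&roi).astype(np.uint8); c,l,st,ce=cv2.connectedComponentsWithStats(m,connectivity=8)
        if c<2: continue
        j=1+st[1:,4].argmax(); ys,xs=np.where(l==j)
        P=toc(onz('side',np.c_[xs,ys],.061)); out[n]=(len(xs),ce[j].round(1).tolist(),P[:,1].mean().round(1),P[:,1].min().round(1),P[:,1].max().round(1),P[:,0].min().round(0),P[:,0].max().round(0))
        if n=='org':
            top=P[(P[:,0]<12)]; out['orgtop']=(len(top),top[:,1].mean().round(1)) if len(top) else None
    return out
for k in sys.argv[1:]:
    print(k); [print('  ',a,b) for a,b in meas(k).items()]
E
python3 gauge.py 8 12 13
```

```text
8
   red (15, [242.2, 232.7], np.float64(-15.8), np.float64(-17.4), np.float64(-14.1), np.float64(-12.0), np.float64(23.0))
   org (18, [254.1, 237.9], np.float64(9.3), np.float64(5.6), np.float64(12.3), np.float64(15.0), np.float64(48.0))
   orgtop None
   yel (10, [244.5, 232.5], np.float64(-9.9), np.float64(-10.7), np.float64(-9.1), np.float64(-10.0), np.float64(24.0))
   grn (14, [245.7, 231.8], np.float64(-6.3), np.float64(-7.4), np.float64(-4.9), np.float64(-13.0), np.float64(25.0))
12
   red (18, [251.7, 230.6], np.float64(9.8), np.float64(7.6), np.float64(11.9), np.float64(-13.0), np.float64(23.0))
   org (24, [263.8, 234.6], np.float64(36.3), np.float64(31.8), np.float64(40.7), np.float64(3.0), np.float64(49.0))
   orgtop (4, np.float64(36.7))
   yel (2, [253.0, 226.5], np.float64(16.6), np.float64(16.2), np.float64(17.1), np.float64(-10.0), np.float64(-7.0))
   grn (14, [255.6, 230.4], np.float64(19.5), np.float64(17.6), np.float64(21.2), np.float64(-10.0), np.float64(25.0))
13
   red (16, [253.5, 230.5], np.float64(14.3), np.float64(12.5), np.float64(16.2), np.float64(-11.0), np.float64(24.0))
   org (18, [265.3, 236.2], np.float64(38.6), np.float64(34.3), np.float64(43.2), np.float64(23.0), np.float64(49.0))
   orgtop None
   yel (2, [256.0, 229.5], np.float64(21.5), np.float64(21.0), np.float64(21.9), np.float64(3.0), np.float64(7.0))
   grn (13, [257.2, 229.8], np.float64(24.3), np.float64(22.6), np.float64(25.8), np.float64(-12.0), np.float64(23.0))
```

```bash
python3 -m crank '[{"slide":[-0.002,-0.001,0],"turn":[0,0,0.015],"fingers":-1},{"slide":[-0.002,-0.001,0],"turn":[0,0,0.03],"fingers":-1},{"slide":[-0.002,-0.001,0],"turn":[0,0,0.03],"fingers":-1}]' 50;python3 look.py 14;python3 gauge.py 14
```

```text
t: 17.48
eef_pos: [0.5358, -0.145, 0.047]
ee_rot: [-3.138, 0.002, -2.247]
force: [4.6, -1.4, -0.8]
width: 0.0137
17.4833 [-0.394 -1.822  0.149] [ 4.6 -1.4 -0.8] [ 0.089 -0.766]
14
   red (18, [254.9, 230.6], np.float64(17.8), np.float64(15.8), np.float64(19.9), np.float64(-10.0), np.float64(25.0))
   org (18, [265.2, 236.1], np.float64(38.4), np.float64(34.3), np.float64(42.3), np.float64(20.0), np.float64(49.0))
   orgtop None
   yel (4, [258.2, 232.5], np.float64(24.4), np.float64(23.3), np.float64(25.1), np.float64(12.0), np.float64(23.0))
   grn (13, [258.5, 229.5], np.float64(27.6), np.float64(26.0), np.float64(29.2), np.float64(-11.0), np.float64(24.0))
```

View pics/l14.png

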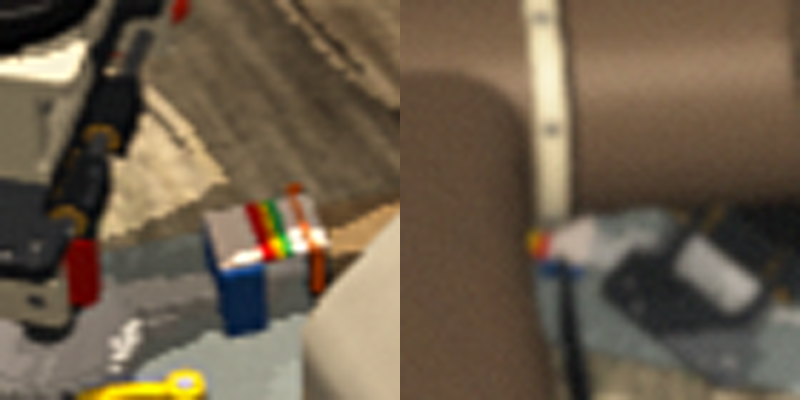

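```bash
python3 -m crank '[{"slide":[0,-0.001,0],"turn":[0,0,0.015],"fingers":-1},{"slide":[0,-0.001,0],"turn":[0,0,0.03],"fingers":-1},{"slide":[0,-0.001,0],"turn":[0,0,0.045],"fingers":-1},{"slide":[0,-0.001,0],"turn":[0,0,0.045],"fingers":-1}]' 50;python3 look.py 15;python3 gauge.py 15
```

```text
t: 17.92
eef_pos: [0.5363, -0.1455, 0.047]
ee_rot: [-3.139, 0.003, -2.53]
force: [4.6, -1.9, -2.2]
width: 0.014
17.9167 [-0.745 -1.979  0.194] [ 4.6 -1.9 -2.2] [ 0.088 -1.048]
15
   red (17, [256.8, 230.4], np.float64(22.7), np.float64(20.8), np.float64(24.9), np.float64(-9.0), np.float64(26.0))
   org (18, [265.2, 236.1], np.float64(38.4), np.float64(34.3), np.float64(42.3), np.float64(20.0), np.float64(49.0))
   orgtop None
   yel (4, [258.5, 227.5], np.float64(29.6), np.float64(28.8), np.float64(30.4), np.float64(-7.0), np.float64(5.0))
   grn (15, [260.5, 229.3], np.float64(32.9), np.float64(31.0), np.float64(35.1), np.float64(-13.0), np.float64(25.0))
```

View pics/l15.png

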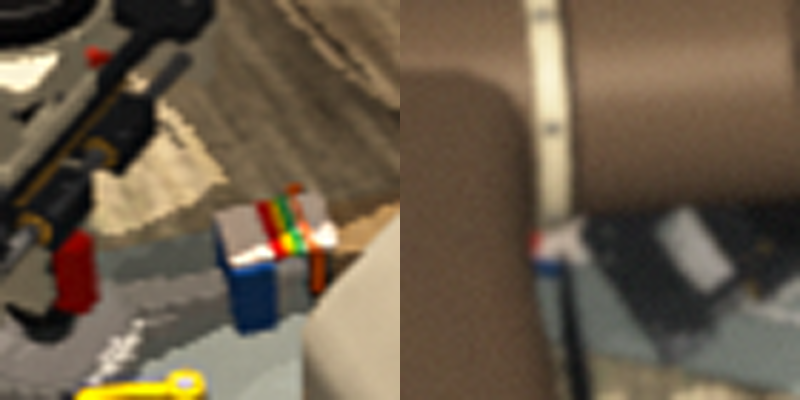

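```bash
python3 -m crank '[{"slide":[0,-0.001,0],"turn":[0,0,0.015],"fingers":-1},{"slide":[0,-0.001,0],"turn":[0,0,0.03],"fingers":-1},{"slide":[0,-0.001,0],"turn":[0,0,0.038],"fingers":-1},{"slide":[0,-0.001,0],"turn":[0,0,0.038],"fingers":-1}]' 50;python3 look.py 16;python3 gauge.py 16
```

```text
t: 18.35
eef_pos: [0.5367, -0.146, 0.047]
ee_rot: [-3.139, 0.004, -2.766]
force: [5.8, -3.5, -2.3]
width: 0.0138
18.35 [-1.157 -2.126  0.229] [ 5.8 -3.5 -2.3] [ 0.087 -1.284]
16
   red (17, [258.2, 229.6], np.float64(26.8), np.float64(24.9), np.float64(28.8), np.float64(-12.0), np.float64(24.0))
   org (16, [265.4, 236.4], np.float64(38.5), np.float64(34.3), np.float64(42.3), np.float64(20.0), np.float64(49.0))
   orgtop None
   yel (5, [262.4, 232.8], np.float64(34.4), np.float64(32.3), np.float64(36.7), np.float64(18.0), np.float64(25.0))
```

View pics/l16.png

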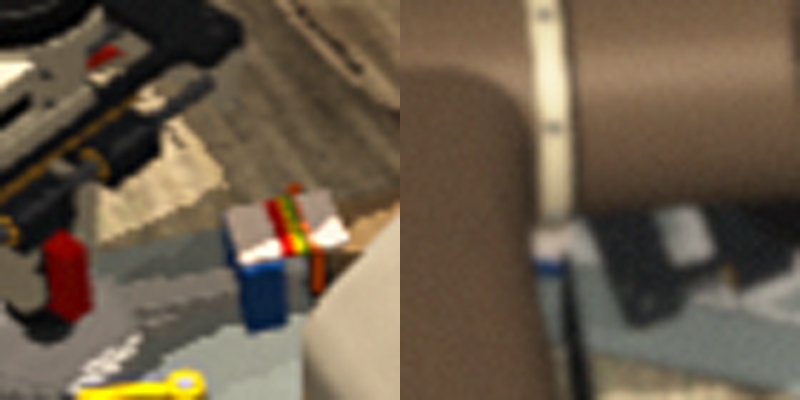

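```bash
python3 -m crank '[{"slide":[0,0,0],"turn":[0,0,-0.01],"fingers":-1},{"slide":[0,0,0],"turn":[0,0,-0.02],"fingers":-0.7},{"slide":[0,0,0],"turn":[0,0,-0.02],"fingers":-0.4},{"slide":[0,0,0],"turn":[0,0,-0.02],"fingers":-0.1},{"slide":[0,0,0],"turn":[0,0,-0.02],"fingers":0}]' 20;python3 look.py 17;python3 gauge.py 17
```

```text
t: 18.87
eef_pos: [0.5336, -0.1456, 0.0461]
ee_rot: [3.141, -0.001, -2.64]
force: [0.4, 0.5, 0.4]
width: 0.0287
18.8667 [ 0.052 -0.136 -0.047] [0.4 0.5 0.4] [ 0.088 -1.157]
17
   red (17, [257.8, 229.5], np.float64(25.8), np.float64(23.7), np.float64(27.8), np.float64(-12.0), np.float64(24.0))
   org (17, [265.3, 236.2], np.float64(38.5), np.float64(34.3), np.float64(42.3), np.float64(20.0), np.float64(49.0))
   orgtop None
   yel (9, [261.1, 231.0], np.float64(32.9), np.float64(31.0), np.float64(36.7), np.float64(2.0), np.float64(25.0))
   grn (2, [260.5, 227.5], np.float64(34.6), np.float64(33.8), np.float64(35.4), np.float64(-1.0), np.float64(3.0))
```

View pics/l17.png

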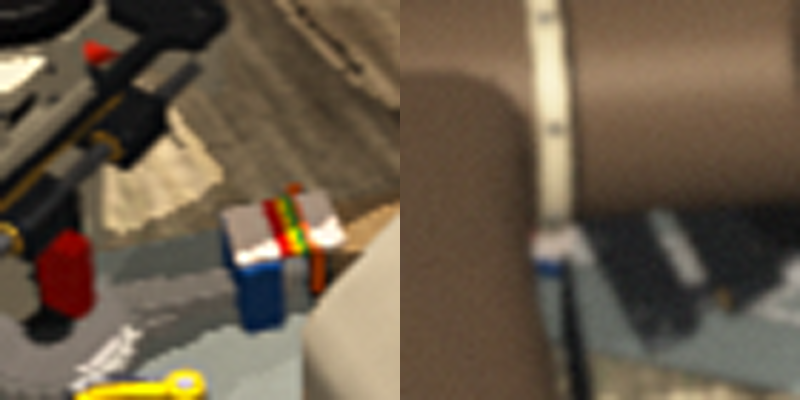

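```bash
python3 -m crank '[{"slide":[0,0,-0.05],"turn":[0,0,0],"fingers":0},{"slide":[0,0,-0.12],"turn":[0,0,0],"fingers":0},{"slide":[0,0,-0.2],"turn":[0,0,0],"fingers":0},{"slide":[0,0,-0.2],"turn":[0,0,0],"fingers":0}]';python3 go.py .48 .19 .15 -1.5
```

```text
t: 19.3
eef_pos: [0.5382, -0.1463, 0.154]
ee_rot: [-3.135, 0.009, -2.637]
force: [1.1, 0.2, 1.3]
width: 0.0431
slide [-0.2229, 0.6452, 0.0057] turn [-0.0017, 0.0006, -0.181] rows 8.185110251967494 9.099571091801808 t 19.3
```

```bash
python3 -m crank '[{"slide":[-0.22,0.64,0],"turn":[0,0,0],"fingers":0},{"slide":[-0.22,0.64,0],"turn":[0,0,0],"fingers":0},{"slide":[-0.22,0.64,0],"turn":[0,0,0],"fingers":0},{"slide":[-0.22,0.64,0],"turn":[0,0,0],"fingers":0},{"slide":[-0.22,0.64,0],"turn":[0,0,0],"fingers":0}]';python3 go.py .48 .19 .15 -2.64
```

```text
t: 19.72
eef_pos: [0.4974, 0.0612, 0.1464]
ee_rot: [3.142, 0.0, -2.639]
force: [1.9, -0.1, -0.4]
width: 0.0442
slide [-0.0935, 0.2426, -0.0072] turn [0.0, 0.0001, 0.0001] rows 3.119052453124967 0.00476630108740822 t 19.7167
```

```bash
python3 -m crank '[{"slide":[-0.09,0.24,0],"turn":[0,0,0],"fingers":0},{"slide":[-0.09,0.24,0],"turn":[0,0,0],"fingers":0},{"slide":[-0.09,0.24,0],"turn":[0,0,0],"fingers":0},{"slide":[-0.09,0.24,0],"turn":[0,0,0],"fingers":0}]';python3 -c "
from h import *
for n in('top','side'):
  fs=[grab_frame(n) for _ in range(6)]; print(np.abs(fs[0].astype(int)-fs[1]).mean())
  np.save(f'pics/{n}18.npy',np.mean(fs,0)); cv2.imwrite(f'pics/{n[0]}18.png',np.mean(fs,0)[...,::-1])
t=cv2.imread('pics/t18.png');s=cv2.imread('pics/s18.png')
cv2.imwrite('pics/l18.png',np.hstack([cv2.resize(t[190:240,280:350],None,fx=8,fy=8,interpolation=cv2.INTER_NEAREST)[:,:400],cv2.resize(s[210:260,230:280],None,fx=8,fy=8,interpolation=cv2.INTER_NEAREST)]))
cv2.imwrite('pics/t18z.png',cv2.resize(t[160:270,220:390],None,fx=4,fy=4,interpolation=cv2.INTER_CUBIC))
"; python3 gauge.py 8 18
```

```text
t: 20.05
eef_pos: [0.4794, 0.1919, 0.1465]
ee_rot: [3.141, 0.002, -2.635]
force: [1.1, -1.2, 0.2]
width: 0.0441
1.9240391156462584
1.071765873015873
8
   red (15, [242.2, 232.7], np.float64(-15.8), np.float64(-17.4), np.float64(-14.1), np.float64(-12.0), np.float64(23.0))
   org (18, [254.1, 237.9], np.float64(9.3), np.float64(5.6), np.float64(12.3), np.float64(15.0), np.float64(48.0))
   orgtop None
   yel (10, [244.5, 232.5], np.float64(-9.9), np.float64(-10.7), np.float64(-9.1), np.float64(-10.0), np.float64(24.0))
   grn (14, [245.7, 231.8], np.float64(-6.3), np.float64(-7.4), np.float64(-4.9), np.float64(-13.0), np.float64(25.0))
18
   red (15, [257.9, 229.5], np.float64(26.1), np.float64(24.4), np.float64(27.8), np.float64(-12.0), np.float64(24.0))
   org (15, [265.5, 236.7], np.float64(38.4), np.float64(34.3), np.float64(42.3), np.float64(24.0), np.float64(49.0))
   orgtop None
   yel (11, [260.5, 229.7], np.float64(32.6), np.float64(31.0), np.float64(36.7), np.float64(-9.0), np.float64(25.0))
   grn (5, [261.6, 230.0], np.float64(35.0), np.float64(34.2), np.float64(36.0), np.float64(3.0), np.float64(18.0))[ WARN:0@9.072] global loadsave.cpp:1063 imwrite_ Unsupported depth image for selected encoder is fallbacked to CV_8U.
```

View pics/l18.png

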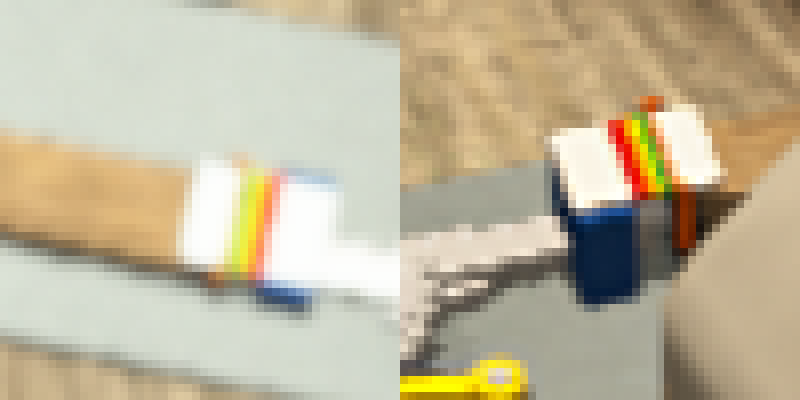

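View pics/t18z.png

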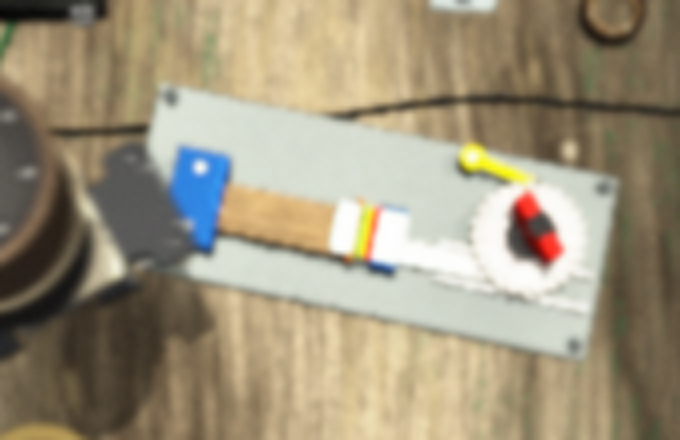

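```bash
cat > prof.py <<'E'
from m2 import *
def prof(n,img,xs,ys,z=.061):
    P=np.array([[w(x,y,z*1000) for y in ys] for x in xs]).reshape(-1,3)
    uv=proj(n,P).astype(np.float32).reshape(len(xs),len(ys),2)
    return cv2.remap(img.astype(np.float32),uv[...,0],uv[...,1],cv2.INTER_CUBIC)
import sys
if __name__=='__main__':
  for n in('side','top'):
    im=np.load(f'pics/{n}18.npy') if len(sys.argv)<2 else np.load(f'pics/{n}{sys.argv[1]}.npy')
    ys=np.arange(18,52,1.0)
    xs=np.arange(-30,34,.5)
    r=prof(n,im,xs,ys)
    cv2.imwrite(f'pics/p_{n}.png',cv2.resize(np.clip(r,0,255)[...,::-1].astype(np.uint8),(680,400),interpolation=cv2.INTER_NEAREST))
    m=(xs>-8)&(xs<12)
    print(n); print(np.c_[ys,r[m].mean(0).round()].astype(int).tolist())
E
python3 prof.py
```

```text
side
[[18, 250, 248, 235], [19, 251, 251, 238], [20, 251, 255, 238], [21, 250, 255, 231], [22, 248, 239, 212], [23, 244, 197, 172], [24, 240, 130, 114], [25, 236, 61, 56], [26, 234, 13, 14], [27, 236, 6, -4], [28, 240, 39, -5], [29, 244, 93, -2], [30, 250, 149, 0], [31, 252, 194, -1], [32, 239, 223, -1], [33, 204, 229, 0], [34, 156, 215, 6], [35, 126, 188, 15], [36, 132, 158, 23], [37, 170, 140, 37], [38, 214, 143, 65], [39, 244, 166, 108], [40, 256, 200, 158], [41, 257, 230, 201], [42, 254, 247, 230], [43, 252, 252, 243], [44, 251, 250, 242], [45, 250, 247, 236], [46, 250, 246, 233], [47, 250, 245, 232], [48, 251, 246, 232], [49, 251, 247, 235], [50, 252, 248, 237], [51, 253, 249, 236]]
top
[[18, 253, 254, 253], [19, 253, 254, 252], [20, 253, 254, 252], [21, 253, 252, 249], [22, 253, 244, 239], [23, 253, 229, 221], [24, 253, 207, 196], [25, 253, 181, 162], [26, 253, 160, 126], [27, 253, 153, 93], [28, 253, 161, 68], [29, 253, 182, 53], [30, 252, 205, 47], [31, 248, 224, 48], [32, 242, 235, 54], [33, 235, 238, 64], [34, 228, 238, 80], [35, 223, 236, 98], [36, 224, 235, 122], [37, 230, 235, 152], [38, 238, 238, 182], [39, 245, 242, 210], [40, 250, 247, 232], [41, 252, 250, 244], [42, 252, 252, 249], [43, 253, 253, 252], [44, 253, 254, 252], [45, 253, 254, 252], [46, 253, 254, 253], [47, 253, 254, 253], [48, 253, 254, 252], [49, 253, 254, 252], [50, 253, 254, 252], [51, 252, 253, 251]]
```

View pics/p_side.png

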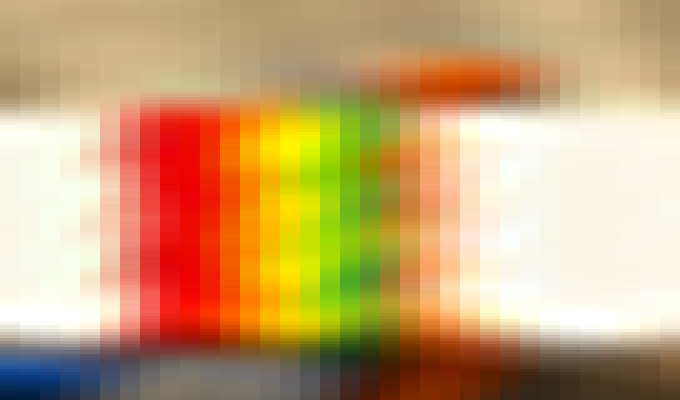

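View pics/p_top.png

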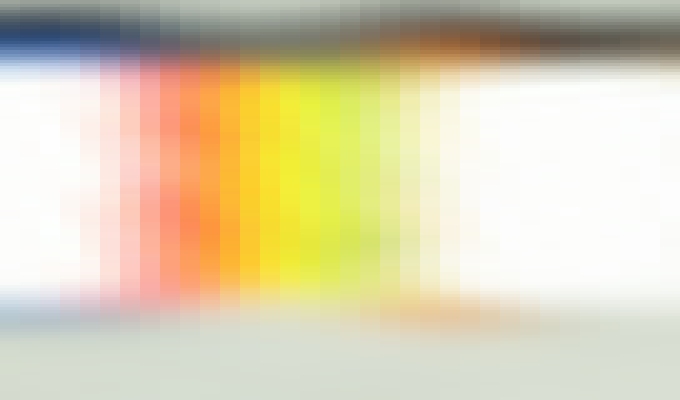

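```bash
cat > disp.py <<'E'
from prof import *
def load(n,k):
    return cv2.imread(f'pics/{n[0]}{k}.png')[...,::-1].astype(np.float32)
def edge(ys,v,lo,hi,lvl,rising):
    for i in range(len(ys)-1):
        if lo<=ys[i]<=hi and ((v[i]<lvl<=v[i+1]) if rising else (v[i]>=lvl>v[i+1])): return ys[i]+(lvl-v[i])/(v[i+1]-v[i])
def run(n,k,y0,xr):
    im=load(n,k); ys=np.arange(y0-5,y0+40,.25); out=[]
    r=prof(n,im,np.arange(-10,14,.5),ys).mean(0)
    R,G,B=r.T; 
    e=edge(ys,G/np.maximum(R,1),y0,y0+15,.5 if n=='side' else .8,False)
    # blue centroid missing (colour band): 1-B/max
    o=[]
    for a,b in xr:
        q=prof(n,im,np.arange(a,b,.5),ys); og=np.clip(q[...,0]-1.0*q[...,1]-5,0,None)*(q[...,0]>q[...,1]*1.5); og=og.mean(0)
        m=(ys>e+9); 
        pk=ys[m][og[m].argmax()]; mm=np.abs(ys-pk)<4; o.append(round(float((ys*og)[mm].sum()/og[mm].sum()),2))
    return round(float(e),2),o,[round(x-e,2) for x in o]
for k,y0 in [(0,-22),(7,-22),(8,-22),(9,-22),(12,4),(13,7),(14,10),(15,15),(17,18),(18,18)]:
    try: print('side',k,run('side',k,y0,[(26,34),(34,42),(28,44)]))
    except Exception as ex: print(k,ex)
E
python3 disp.py
python3 - <<'E'
import sys; sys.path.insert(0,'.')
from prof import *
im=(cv2.imread('pics/s8.png').astype(float)+0)[...,::-1]
ys=np.arange(-24,20,1.); r=prof('side',im,np.arange(-8,12,.5),ys).mean(0); print(np.c_[ys,r.round()].astype(int).tolist())
E
```

```text
side 0 (-17.85, [10.32, 9.04, 9.42], [np.float64(28.17), np.float64(26.89), np.float64(27.27)])
side 7 (-17.4, [10.57, 9.17, 9.55], [np.float64(27.97), np.float64(26.57), np.float64(26.95)])
side 8 (-17.59, [10.3, 9.0, 9.39], [np.float64(27.89), np.float64(26.59), np.float64(26.98)])
side 9 (-18.08, [10.53, 9.18, 9.53], [np.float64(28.61), np.float64(27.26), np.float64(27.61)])
side 12 (8.04, [36.86, 35.1, 35.49], [np.float64(28.82), np.float64(27.06), np.float64(27.45)])
side 13 (12.38, [39.56, 37.7, 38.18], [np.float64(27.18), np.float64(25.32), np.float64(25.8)])
side 14 (16.2, [39.57, 37.68, 38.18], [np.float64(23.37), np.float64(21.48), np.float64(21.98)])
side 15 (21.2, [39.6, 37.71, 38.21], [np.float64(18.4), np.float64(16.51), np.float64(17.01)])
side 17 (24.39, [39.93, 37.7, 38.23], [np.float64(15.54), np.float64(13.31), np.float64(13.84)])
side 18 (24.52, [39.81, 37.7, 38.22], [np.float64(15.29), np.float64(13.18), np.float64(13.7)])
[[-24, 250, 248, 235], [-23, 251, 251, 239], [-22, 250, 255, 239], [-21, 250, 257, 234], [-20, 247, 244, 217], [-19, 243, 199, 174], [-18, 238, 128, 113], [-17, 234, 56, 52], [-16, 234, 11, 11], [-15, 236, 7, -3], [-14, 241, 41, -4], [-13, 246, 95, -2], [-12, 252, 152, -1], [-11, 256, 196, -2], [-10, 245, 221, -3], [-9, 209, 226, 2], [-8, 149, 216, 19], [-7, 96, 202, 47], [-6, 83, 198, 85], [-5, 118, 207, 125], [-4, 176, 221, 163], [-3, 226, 235, 198], [-2, 251, 243, 224], [-1, 258, 246, 237], [0, 257, 247, 241], [1, 255, 247, 238], [2, 253, 247, 236], [3, 252, 248, 237], [4, 251, 250, 239], [5, 250, 250, 237], [6, 249, 247, 227], [7, 247, 234, 202], [8, 244, 206, 160], [9, 242, 173, 113], [10, 240, 149, 82], [11, 229, 141, 78], [12, 204, 140, 92], [13, 170, 136, 104], [14, 144, 130, 108], [15, 138, 132, 112], [16, 146, 142, 120], [17, 158, 153, 130], [18, 166, 159, 136], [19, 169, 162, 138]]
```

```bash
cat > disp2.py <<'E'
from prof import *
def load(n,k): return cv2.imread(f'pics/{n[0]}{k}.png')[...,::-1].astype(np.float32)
def og(n,ks,xs,ys):
    im=np.mean([load(n,k) for k in ks],0); q=prof(n,im,xs,ys); return q
for n,ks in [('top',[0,6,7,8]),('side',[0,7,8])]:
    for nm,kk,y0 in [('start',ks,-2),('now',[18],27)]:
        ys=np.arange(y0,y0+24,.25)
        for a,b in ([(-30,-27),(-27,-24),(-24,-21),(-21,-18),(14,17),(17,20),(20,23),(23,26)] if n=='top' else [(-22,-18),(-20,-16),(-18,-14),(22,26),(26,30),(30,34),(34,38),(38,42),(42,46)]):
            q=og(n,kk,np.arange(a,b,.5),ys).mean(0); v=q[:,0]-(q[:,1]+q[:,2])/2; base=np.median(v); v2=np.clip(v-base-.4*(v.max()-base),0,None)
            pk=v.argmax(); m=np.abs(ys-ys[pk])<5
            print(n,nm,(a,b),'pk',ys[pk],'c',round(float((ys*v2)[m].sum()/v2[m].sum()),2),'amp',round(float(v.max()-base)))
E
python3 disp2.py
```

```text
top start (-30, -27) pk 13.0 c 12.88 amp 3
top start (-27, -24) pk 11.75 c 11.85 amp 23
top start (-24, -21) pk 11.5 c 11.45 amp 52
top start (-21, -18) pk 11.5 c 11.24 amp 58
top start (14, 17) pk 11.25 c 11.32 amp 63
top start (17, 20) pk 11.25 c 11.16 amp 65
top start (20, 23) pk 11.0 c 11.01 amp 44
top start (23, 26) pk 11.25 c 11.14 amp 16
top now (-30, -27) pk 41.0 c 40.82 amp 4
top now (-27, -24) pk 40.5 c 40.23 amp 28
top now (-24, -21) pk 39.75 c 39.81 amp 50
top now (-21, -18) pk 28.25 c 28.58 amp 41
top now (14, 17) pk 27.5 c 29.02 amp 78
top now (17, 20) pk 27.0 c 28.07 amp 27
top now (20, 23) pk 39.25 c 39.12 amp 26
top now (23, 26) pk 39.75 c 39.56 amp 11
side start (-22, -18) pk 11.25 c 11.44 amp 78
side start (-20, -16) pk 10.75 c 11.09 amp 108
side start (-18, -14) pk 10.5 c 10.6 amp 121
side start (22, 26) pk 10.75 c 10.98 amp 125
side start (26, 30) pk 10.75 c 10.8 amp 89
side start (30, 34) pk 10.25 c 10.26 amp 88
side start (34, 38) pk 9.75 c 9.56 amp 87
side start (38, 42) pk 8.75 c 8.67 amp 89
side start (42, 46) pk 8.25 c 8.04 amp 87
side now (-22, -18) pk 40.75 c 40.54 amp 74
side now (-20, -16) pk 40.25 c 40.43 amp 107
side now (-18, -14) pk 40.0 c 40.03 amp 104
side now (22, 26) pk 28.0 c 28.88 amp 76
side now (26, 30) pk 40.25 c 40.17 amp 79
side now (30, 34) pk 39.25 c 39.31 amp 78
side now (34, 38) pk 38.25 c 38.26 amp 83
side now (38, 42) pk 37.25 c 37.24 amp 83
side now (42, 46) pk 36.25 c 36.13 amp 78
```

```bash
python3 - <<'E'
from disp2 import load
from prof import *
def pr(n,ks,y0):
    ys=np.arange(y0,y0+26,.1); im=np.mean([load(n,k) for k in ks],0); return ys,prof(n,im,np.arange(-8,12,.5),ys).mean(0)
for n,ks in [('top',[0,6,7,8]),('side',[0,7,8])]:
    y,a=pr(n,ks,-27); _,b=pr(n,[18],-27+42.4)
    # shift by matching red/yellow part (first 15mm) 
    best=[]
    for ch in (1,2):
        m=(y<-12); sh=np.arange(-3,3,.05)
        c=[np.abs(np.interp(y[m]+s,y,b[:,ch])-a[m,ch]).mean() for s in sh]; best.append(42.4+sh[int(np.argmin(c))])
    print(n,'travel',best)
E
```

```text
top start (-30, -27) pk 13.0 c 12.88 amp 3
top start (-27, -24) pk 11.75 c 11.85 amp 23
top start (-24, -21) pk 11.5 c 11.45 amp 52
top start (-21, -18) pk 11.5 c 11.24 amp 58
top start (14, 17) pk 11.25 c 11.32 amp 63
top start (17, 20) pk 11.25 c 11.16 amp 65
top start (20, 23) pk 11.0 c 11.01 amp 44
top start (23, 26) pk 11.25 c 11.14 amp 16
top now (-30, -27) pk 41.0 c 40.82 amp 4
top now (-27, -24) pk 40.5 c 40.23 amp 28
top now (-24, -21) pk 39.75 c 39.81 amp 50
top now (-21, -18) pk 28.25 c 28.58 amp 41
top now (14, 17) pk 27.5 c 29.02 amp 78
top now (17, 20) pk 27.0 c 28.07 amp 27
top now (20, 23) pk 39.25 c 39.12 amp 26
top now (23, 26) pk 39.75 c 39.56 amp 11
side start (-22, -18) pk 11.25 c 11.44 amp 78
side start (-20, -16) pk 10.75 c 11.09 amp 108
side start (-18, -14) pk 10.5 c 10.6 amp 121
side start (22, 26) pk 10.75 c 10.98 amp 125
side start (26, 30) pk 10.75 c 10.8 amp 89
side start (30, 34) pk 10.25 c 10.26 amp 88
side start (34, 38) pk 9.75 c 9.56 amp 87
side start (38, 42) pk 8.75 c 8.67 amp 89
side start (42, 46) pk 8.25 c 8.04 amp 87
side now (-22, -18) pk 40.75 c 40.54 amp 74
side now (-20, -16) pk 40.25 c 40.43 amp 107
side now (-18, -14) pk 40.0 c 40.03 amp 104
side now (22, 26) pk 28.0 c 28.88 amp 76
side now (26, 30) pk 40.25 c 40.17 amp 79
side now (30, 34) pk 39.25 c 39.31 amp 78
side now (34, 38) pk 38.25 c 38.26 amp 83
side now (38, 42) pk 37.25 c 37.24 amp 83
side now (42, 46) pk 36.25 c 36.13 amp 78
top travel [np.float64(42.29999999999999), np.float64(42.29999999999999)]
side travel [np.float64(42.04999999999999), np.float64(41.999999999999986)]
```

```bash
python3 -m crank '[{"slide":[0,0,-0.04],"turn":[0,0,0],"fingers":0},{"slide":[0,0,-0.06],"turn":[0,0,0],"fingers":0},{"slide":[0,0,-0.06],"turn":[0,0,0],"fingers":0},{"slide":[0,0,-0.06],"turn":[0,0,0],"fingers":0}]'; python3 look.py 19; python3 gauge.py 19|head -4; python3 -c "
from station import *
print(job_done())"
```

```text
t: 20.98
eef_pos: [0.4802, 0.1868, 0.1768]
ee_rot: [3.141, 0.002, -2.638]
force: [-0.6, 0.1, 0.2]
width: 0.0441
20.9833 [ 0.074 -0.159 -0.039] [-0.6  0.1  0.2] [ 0.752 -1.82 ]
19
   red (15, [257.9, 229.5], np.float64(26.1), np.float64(24.4), np.float64(27.8), np.float64(-12.0), np.float64(24.0))
   org (15, [265.5, 236.7], np.float64(38.4), np.float64(34.3), np.float64(42.3), np.float64(24.0), np.float64(49.0))
   orgtop None
the job is handed in; nothing more can be done
None
```

The block lies lengthwise on the bed, held by the pad against the stop. The pawl has caught nine teeth on. The pointer rests just inside the green field, but only by a small margin. I handed the job in at about 21 s with the robot clear of everything.

**Last checks**
- **Pawl:** after release the jaw had moved 42.0–42.3 mm by the images, and nine teeth make 42.4 mm.
- **Pointer:** I put the pad at about 14.0 mm from the top view and 13.2 mm from the side view (green is 13–18 mm). The two views differ by 0.8 mm, and some single side-view readings came out just under 13 mm. One more tooth would probably have gone past 18 mm, so I stopped here. The highest estimate while winding was about 14.2 mm, well short of red.
- **After release:** the gauge readings had not changed in the last side picture before handing in, and the wrist force was near zero.
- **Tape rolls:** I did not go near them.

**What went wrong on the way**
- **Finger position:** the fingers end about 29 mm above the reported TCP. The first grasp therefore closed just above the block. I found the offset by touching the bare bench, which reached about 50 N through the fingers before I backed off, and corrected for it afterwards.
- **Contact with the saw:** during that first grasp the gripper body pressed at about 15 N on what looked like the saw's plugs.

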